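# Space two instrument cassettes apart for drying

### The arm

A 6-joint arm with a two-finger parallel gripper is mounted at the origin on the work surface. World frame = base frame: x ahead of the robot, y to its left, z up, the work surface at z = 0. Lengths are in m, angles in rad, forces in N, time in s.
With the tool pointing down it reaches from about 0.325 to 1 m from the base axis. Payload 5.1 kg.
Tool frame: the origin (TCP) lies at the very end of the fingers, on their centre line; the grasp point (between the pads) lies 19 mm behind it; z points along the fingers, x is the direction in which the jaws open and shut, and the axes are right-handed (so a half turn about z gives the same grasp; the last joint's range is limited). The gripper opens to 85 mm and grips with 20 to 120 N. Pads are 22 mm wide; open, the fingers measure 114 mm over their backs; the gripper's body (76 mm by 85 mm) begins 54 mm behind the grasp point. The pads swing forward as they close: fully open they stand 13 mm farther back than shut.
Start: joints at [-1.355, 0.124, 1.65, -0, 1.367, -0.083], TCP at [0.191, -0.621, 0.231] pointing down, gripper open.
Joint ranges: [-2.61, 2.61], [-1.02, 2.33], [0.03, 2.71], [-1.35, 4.49], [0.32, 2.68], [-2.91, 2.91]. Speed limits (rad/s): [2.57, 2.57, 3.14, 3.14, 3.14, 3.14].

### API

Orientations are given as a rotation vector (axis times angle).
In Python, from plant import r gives the robot as it stands.
- The arm moves only by the tool send_rows, never from a script. Its argument "moves" is a list that holds one entry, the list of rows, each a list of 7 numbers: the shift along the world's x, y, z in mm, then the turn, a rotation vector about the world's x, y, z in rad, then the finger opening in mm, from 0 to 85.4. A call has 1 to 10 rows; each row shifts and turns the commanded pose from where the row before left it; what a row does not reach is not made up. A row lasts 1/10 s, in which the tool goes at most 50 mm and 8.59 degrees, less where a joint would pass 70% of its speed; a pose out of reach is approached as far as the arm can. A call with a gripper value outside its range is refused whole. The fingers move at their own pace and stop on an object; "newtons" is the grip in N (left out, the last holds). Time passes only in rows, so rows that do not move let the fingers close. It gives the time, the measured TCP pose, the force and the opening at its end, in the units of the state.
- r.get_state(): the state, without advancing time (a new reading comes with each control period).
- r.capture(name): name is "scene" or "side" or "wrist"; returns the picture (480x640x3 uint8, red, green, blue); there is no depth.
- r.camera_model(name): a dict with "camera_matrix" (3x3 intrinsics, pixels), "rvec" (rotation vector, rad) and "tvec" (3), from world to camera coordinates, as OpenCV has them. Camera axes: x right, y down, z forward; pixel columns grow to the right and rows downward; lengths in m; the calibration is good to about 2 mm. A picture is of the moment at which its call begins: read the wrist's pose just before it. camera_model takes no time and is no camera call; for the wrist camera it gives the pose at the moment of the call.
- r.finish_job(): hands the job in, once; it reports no verdict.
The state is a dict: "t": time; "q": joint angles; "dq": joint speeds; "tau": joint torques, N m; "eef_pos": TCP position; "tool_rot": TCP orientation; "ft_force": force on the tool from outside, world axes, zero at the start; "ft_torque": the same for the moment, N m; "gripper_width": finger opening in m.
Only numpy, scipy, OpenCV 4.12 (cv2) and the standard library are available. Lean on these libraries where they do the work, as an engineer would, in place of code of your own. Each camera call takes 0.05 s, during which the arm holds its last target.

### The job

Stack the two instrument cassettes for drying with an air gap between them. One white spacer bar already lies across one end of the lower cassette: from the three bars on the sloping drainer pick the one of the same thickness and lay it flat across the other end, parallel to the first and as far in from its end, its length matching the cassette's width. Then gently set the other cassette squarely over the lower one so that it rests level on both bars, without dropping it, and leave the first bar in place and the other things on the counter undisturbed.

Things in the scene. Friction and masses are not known exactly. Their poses are not given: they have to be found in the camera images.
- lower_c (a point): The lower cassette (the one that has a bar on it), near the middle of the counter: a flat stainless instrument cassette, case 200 (x) x 120 (y) x 30 (z) mm, with an upright rib grip in the middle of its lid: 50 mm long along x, 10 mm thick, rising 26 mm above the lid's top. Loose, about 0.85 kg. Point: the centre of the case, 15 mm above the counter. The bar already laid is at its +x end (the end farther from the robot); the -x end is free.
- free_end (a point): Point on the top face of the lower cassette's lid (30 mm above the counter), on its middle line, 72 mm from the cassette's centre towards the free end: the middle of the place where the matching bar is to lie. Axes as the cassette's: the bar's length runs along y.
- upper_c (a point): The cassette to be set on top, standing alone on the counter to the left or right: a flat stainless instrument cassette, case 200 (x) x 120 (y) x 30 (z) mm, with an upright rib grip in the middle of its lid: 50 mm long along x, 10 mm thick, rising 26 mm above the lid's top. Same shape as the lower one, about 0.5 kg (varies). Point: the centre of the case, 15 mm above its underside.
- bar_laid_mid (a point): White plastic bar, 120 mm long, 34 x 34 mm square section, lying loose across the far end of the lower cassette, 72 mm from its centre. Point: the bar's centre; x along its length.
- bar_a_mid (a point): White plastic bar with flat faces, 120 mm long, 24 x 24 mm square section. Point: the bar's centre. x runs along its length (uphill on the drainer), z square to the face that is uppermost. At first it lies lengthwise up the sloping drainer, its low end against the stop lip; which of the three places it has varies.
- bar_b_mid (a point): White plastic bar with flat faces, 120 mm long, 34 x 34 mm square section. Point: the bar's centre. x runs along its length (uphill on the drainer), z square to the face that is uppermost. At first it lies lengthwise up the sloping drainer, its low end against the stop lip; which of the three places it has varies. Same section as the bar already laid.
- bar_c_mid (a point): White plastic bar with flat faces, 120 mm long, 44 x 44 mm square section. Point: the bar's centre. x runs along its length (uphill on the drainer), z square to the face that is uppermost. At first it lies lengthwise up the sloping drainer, its low end against the stop lip; which of the three places it has varies.
- drainer: Fixed steel drainer to the left or right: a plate 250 mm wide (y) and 170 mm along its slope, rising 34.4 degrees (0.6 rad) away from the robot (towards its +x), with a stop lip at the low edge standing 10 mm above the plate. Its three bar places are 80 mm apart in y. Origin: on the counter under the plate's middle, where the plate's top is 66 mm up; the plate's high edge is 114 mm up.
- bottle: Bystander: white plastic bottle, diameter 56, height 150 mm; origin at the centre of its base.
- jar: Bystander: amber jar, diameter 60, height 75 mm; origin at the centre of its base.
- bowl: Bystander: steel bowl, diameter 100, height 45 mm; origin at the centre of its base.
- tape: Bystander: roll of paper tape lying flat, diameter 90, height 24 mm; origin at the centre of its underside.
- brush: Bystander: cleaning brush lying at the back; origin under its middle.
- carton: Bystander: small carton 60 x 110 x 50 mm; origin at the centre of its underside.
Things that resemble listed ones, but are neither listed nor needed, are in the scene too. Leave any turquoise look-alike of the part that bears upper_c alone. What is shaped like the part that bears bar_b_mid but purple is not meant.

How it is judged:
By the outcome, as a careful person would: the job done as asked, in the order asked, and still so for the second after the job is handed in, with the robot touching nothing.
It also fails if it takes over 51 s, if anything falls off the work surface, if the arm or the gripper's body presses on something with over 40 N, if the wrist force passes 120 N, or if a joint passes its speed limit or range.

## Working session

There is one attempt and no reset: what is moved stays moved. The work goes in short steps, Python scripts to look and compute and a tool call to move; the robot and the scene stay as the last step left them, time stands still between calls to the robot, and variables do not carry over. Pictures are saved under pics/ and viewed, and the job is handed in when it is done.

Besides the shell and the picture viewer there is one more tool, called after "Emit:" as a command line: name --argument value ..., lists and objects as JSON in quotes. send_rows: Moves the arm, as the interface text tells. Its arguments: {"type":"object","properties":{"moves":{"type":"array","items":{"type":"array","items":{"type":"array","items":{"type":"number"}}}},"newtons":{"type":"number"}},"required":["moves"]}

```bash
ls; mkdir -p pics
python3 - <<'E'
from plant import r
import cv2
s=r.get_state(); print(s)
for n in("scene","side","wrist"):
    m=r.camera_model(n); print(n,m)
    cv2.imwrite(f"pics/{n}0.png",r.capture(n)[:,:,::-1])
E
```

```text
pics
{'t': 0.0, 'q': array([-1.35458594e+00,  1.24522015e-01,  1.65165730e+00,  2.69470547e-06,
        1.36751020e+00, -8.25727758e-02]), 'dq': array([-1.23510625e-04,  1.59687103e-03, -1.12716952e-03, -1.37326194e-03,
       -9.50386083e-05,  2.11459296e-04]), 'tau': array([-5.84742629e-04, -4.23615646e+01, -3.65450156e+01, -2.12061659e-04,
        7.03392245e-03,  1.23563197e-05]), 'eef_pos': array([ 0.19119171, -0.620611  ,  0.23005195]), 'tool_rot': array([-2.52621687e+00,  1.86524602e+00,  2.47551921e-03]), 'ft_force': array([-0.54618724,  0.31525803,  0.26366243]), 'ft_torque': array([-0.00153347, -0.00439127, -0.00105383]), 'gripper_width': 0.08525807871456768}
scene {'camera_matrix': array([[549.36855818,   0.        , 316.23402781],
       [  0.        , 549.36855818, 239.0133816 ],
       [  0.        ,   0.        ,   1.        ]]), 'rvec': array([ 2.28290799,  0.83964698, -0.33607013]), 'tvec': array([-0.34261108, -0.22297054,  1.70864817])}
side {'camera_matrix': array([[479.92467984,   0.        , 317.12723621],
       [  0.        , 479.92467984, 239.84303602],
       [  0.        ,   0.        ,   1.        ]]), 'rvec': array([ 0.50035798, -2.80391676,  1.03360031]), 'tvec': array([0.44748367, 0.23509004, 1.04980711])}
wrist {'camera_matrix': array([[338.02998018,   0.        , 316.44192735],
       [  0.        , 338.02998018, 238.40892762],
       [  0.        ,   0.        ,   1.        ]]), 'rvec': array([-2.34152542,  1.72675411,  0.24478861]), 'tvec': array([-0.64708663, -0.0355202 ,  0.37815532])}
```

View pics/scene0.png

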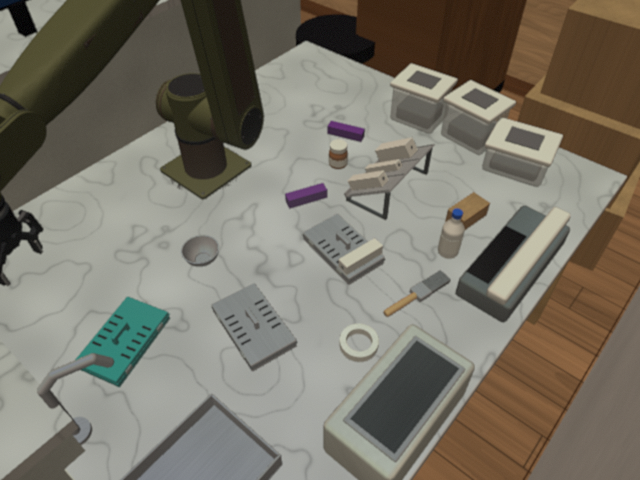

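View pics/side0.png

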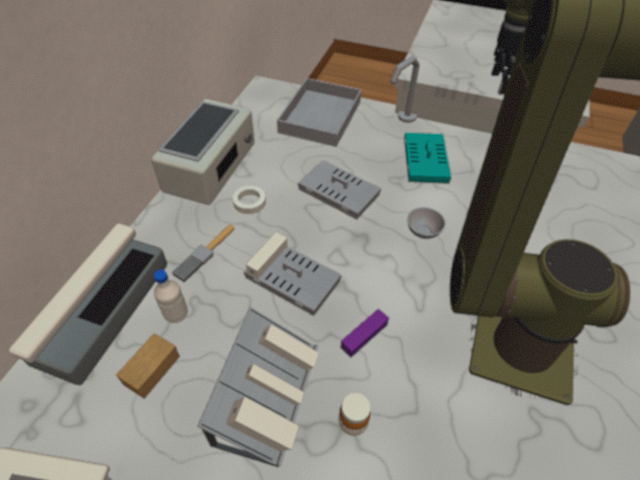

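View pics/wrist0.png

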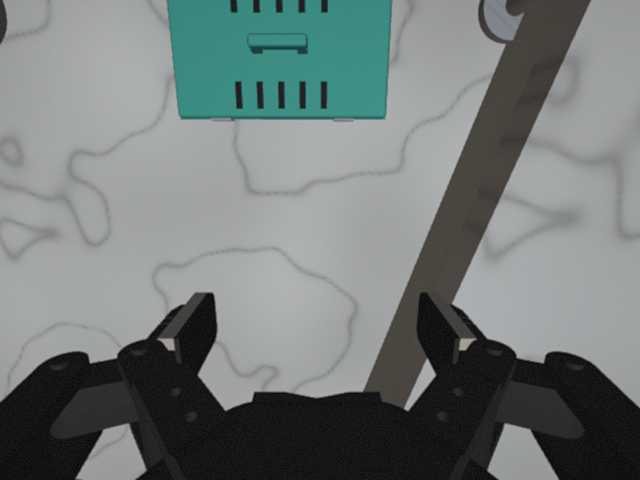

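Run:
```python
import cv2
def crop(n,x,y,w,h,k,o):
    im=cv2.imread(f"pics/{n}.png")[y:y+h,x:x+w]; cv2.imwrite(f"pics/{o}.png",cv2.resize(im,None,fx=k,fy=k,interpolation=cv2.INTER_CUBIC))
crop("side0",190,300,140,170,4.5 if 0 else 3.5,"c1")
crop("side0",230,140,160,180,3.3,"c2")
crop("scene0",290,130,160,160,3.7,"c3")
crop("scene0",200,270,110,110,5,"c4")
```

```text
(no output)
```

View pics/c1.png

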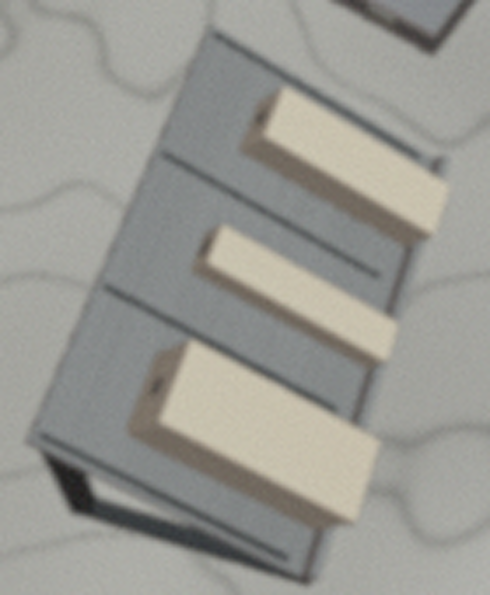

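View pics/c2.png

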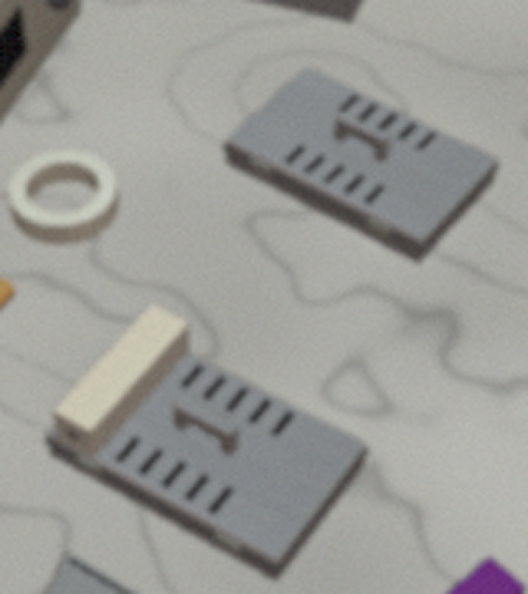

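View pics/c3.png

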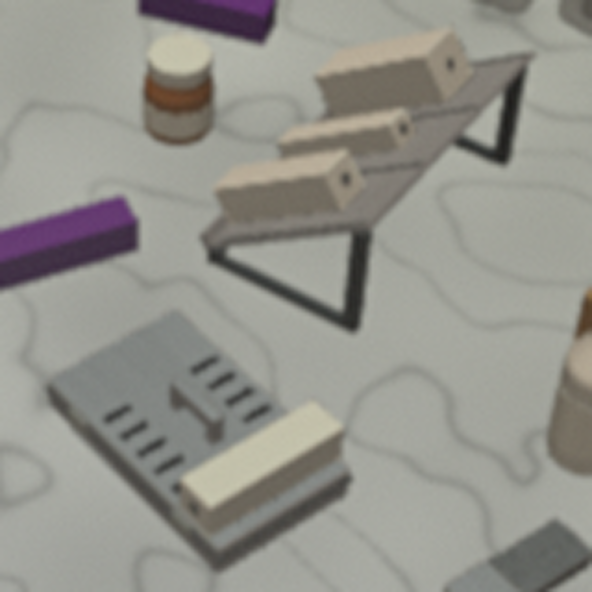

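View pics/c4.png

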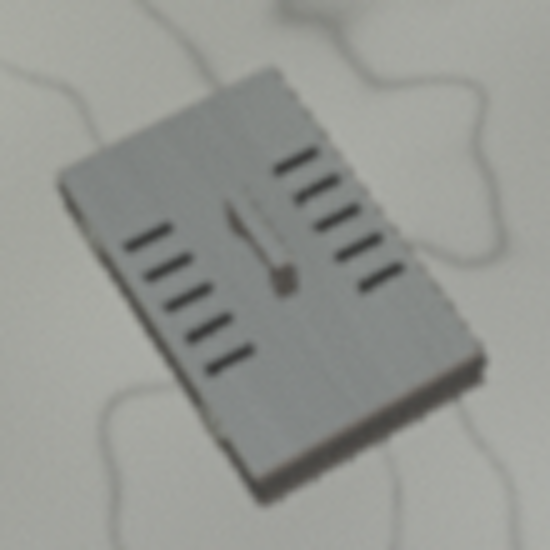

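```bash
cat > h.py <<'E'
import numpy as np, cv2
from scipy.optimize import least_squares
from plant import r
def full(o,k,p): return (np.array(p,float)+.5)/k-.5+np.array(o)
def proj(m,P): return cv2.projectPoints(np.asarray(P,float).reshape(-1,3),m["rvec"],m["tvec"],m["camera_matrix"],None)[0].reshape(-1,2)
def onz(m,uv,z):
    R=cv2.Rodrigues(m["rvec"])[0];c=-R.T@m["tvec"]
    d=R.T@np.linalg.inv(m["camera_matrix"])@np.array([uv[0],uv[1],1]);return c+d*(z-c[2])/d[2]
E
python3 - <<'E'
from h import *
S=r.camera_model("side");C=r.camera_model("scene")
def show(n,m,o,k,ps,z):
    for p in ps: print(n,onz(m,full(o,k,p),z).round(4))
show("low side",S,(230,140),3.3,[(368,452),(275,570),(48,440)],.03)
show("low scene",C,(290,130),3.7,[(50,388),(175,312),(218,550),(350,474)],.03)
show("laid side",S,(230,140),3.3,[(155,308),(188,328),(97,432),(57,412)],.064)
show("laid scene",C,(290,130),3.7,[(182,485),(318,403),(345,440),(207,525)],.064)
show("up side",S,(230,140),3.3,[(310,70),(497,163),(418,248),(226,147)],.03)
show("up scene",C,(200,270),5,[(272,68),(62,178),(262,480),(485,357)],.03)
# drainer high edge z .114 ; 
show("dr high side",S,(190,300),3.5,[(212,33),(35,440)],.114)
show("dr low side",S,(190,300),3.5,[(440,160),(310,580)],.025)
show("dr high scene",C,(290,130),3.7,[(528,57),(368,232)],.114)
E
```

```text
low side [ 0.4243 -0.0221  0.03  ]
low side [0.4525 0.093  0.03  ]
low side [0.6429 0.048  0.03  ]
low scene [ 0.4384 -0.0386  0.03  ]
low scene [0.4587 0.0799 0.03  ]
low scene [ 0.6237 -0.0769  0.03  ]
low scene [0.6522 0.035  0.03  ]
laid side [ 0.6072 -0.0679  0.064 ]
laid side [ 0.5769 -0.0585  0.064 ]
laid side [0.5998 0.0514 0.064 ]
laid side [0.6333 0.0452 0.064 ]
laid scene [ 0.5865 -0.0707  0.064 ]
laid scene [0.612  0.0481 0.064 ]
laid scene [0.6465 0.0324 0.064 ]
laid scene [ 0.6208 -0.0869  0.064 ]
up side [ 0.6025 -0.4002  0.03  ]
up side [ 0.4162 -0.3434  0.03  ]
up side [ 0.4495 -0.2265  0.03  ]
up side [ 0.6357 -0.2817  0.03  ]
up scene [ 0.454  -0.2404  0.03  ]
up scene [ 0.424  -0.3529  0.03  ]
up scene [ 0.6126 -0.4055  0.03  ]
up scene [ 0.6457 -0.2954  0.03  ]
dr high side [0.5567 0.1789 0.114 ]
dr high side [0.5383 0.4205 0.114 ]
dr low side [0.4205 0.1648 0.025 ]
dr low side [0.4007 0.4126 0.025 ]
dr high scene [0.5441 0.41   0.114 ]
dr high scene [0.5651 0.1659 0.114 ]
```

Run:
```python
from h import *
m=r.camera_model("wrist");s=r.get_state()
R=cv2.Rodrigues(m["rvec"])[0];c=-R.T@m["tvec"];Rt=cv2.Rodrigues(s["tool_rot"])[0]
print(c,"cam in tool",Rt.T@(c-s["eef_pos"]),"\naxes in tool (cols x,y,z)\n",(Rt.T@R.T).round(3),"\nRt",Rt.round(3), "fwd world",R[2])
for n in("scene","side"): print(n,proj(r.camera_model(n),[s["eef_pos"],s["eef_pos"]-.073*Rt[:,2]]))
def crop(n,x,y,w,h,k,o):
    im=cv2.imread(f"pics/{n}.png")[y:y+h,x:x+w]; cv2.imwrite(f"pics/{o}.png",cv2.resize(im,None,fx=k,fy=k,interpolation=cv2.INTER_CUBIC))
crop("scene0",0,180,80,120,5,"c5")
crop("side0",460,0,100,120,5,"c6")
```

```text
[ 0.25781583 -0.5986907   0.3718262 ] cam in tool [-0.00171137 -0.07015467 -0.14151904] 
axes in tool (cols x,y,z)
 [[ 1.     0.001 -0.   ]
 [-0.001  0.962  0.275]
 [ 0.001 -0.275  0.962]] 
Rt [[ 0.294 -0.956 -0.   ]
 [-0.956 -0.294  0.002]
 [-0.002 -0.    -1.   ]] fwd world [-0.2629658  -0.07883016 -0.96157932]
scene [[ 25.3510774  270.39395879]
 [ 10.47756732 247.16955325]]
side [[496.03233381  88.59816581]
 [504.31667622  63.47294956]]
```

View pics/c5.png

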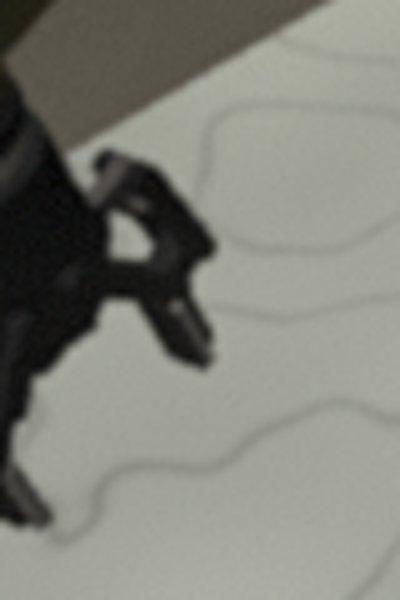

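View pics/c6.png

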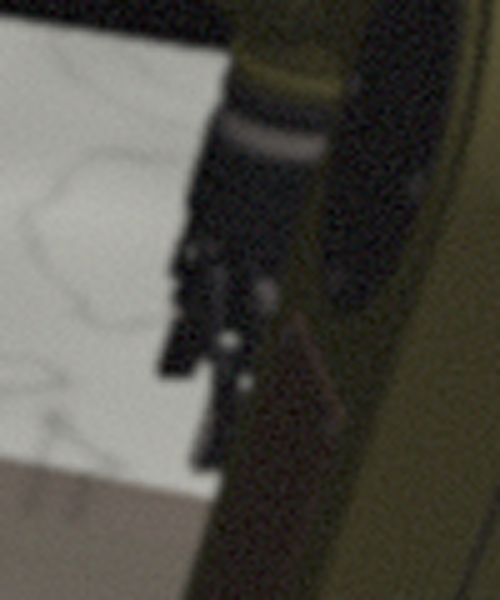

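Emit:
send_rows --moves '[[[18,46,16,0,0,-0.03,85],[18,46,16,0,0,-0.03,85],[18,46,16,0,0,-0.03,85],[18,46,16,0,0,-0.03,85],[18,46,16,0,0,-0.03,85],[18,46,16,0,0,-0.03,85],[18,46,16,0,0,-0.03,85],[18,46,16,0,0,-0.03,85],[18,46,16,0,0,-0.03,85],[18,46,16,0,0,-0.03,85]]]'

```text
t: 1.15
eef_pos: [0.3647, -0.1763, 0.3859]
tool_rot: [-2.218, 2.225, -0.001]
ft_force: [1.2, -0.8, 0.4]
gripper_width: 0.0853
```

Emit:
send_rows --moves '[[[18,45,12,0,0,-0.03,75],[18,45,12,0,0,0,75],[18,45,12,0,0,0,70],[6,20,4,0,0,0,70],[0,0,0,0,0,0,70]]]'

```text
t: 1.65
eef_pos: [0.4251, -0.021, 0.426]
tool_rot: [-2.192, 2.25, -0.001]
ft_force: [-0.1, -0.4, 0.2]
gripper_width: 0.07
```

```bash
cat >> h.py <<'E'
import pickle
def snap(n,name):
    m=r.camera_model(n); im=r.capture(n)[:,:,::-1]; cv2.imwrite(f"pics/{name}.png",im); pickle.dump(m,open(f"pics/{name}.pkl","wb"))
    s=r.get_state(); print(s["t"],s["eef_pos"].round(4),s["tool_rot"].round(4),s["gripper_width"].round(4),s["ft_force"].round(1))
def crop(n,x,y,w,h,k,o):
    im=cv2.imread(f"pics/{n}.png")[y:y+h,x:x+w]; cv2.imwrite(f"pics/{o}.png",cv2.resize(im,None,fx=k,fy=k,interpolation=cv2.INTER_CUBIC))
def mod(name): return pickle.load(open(f"pics/{name}.pkl","rb"))
E
python3 - <<'E'
from h import *
snap("wrist","w1")
E
```

```text
Traceback (most recent call last):
  File "h.py", line 12, in snap
    s=r.get_state(); print(s["t"],s["eef_pos"].round(4),s["tool_rot"].round(4),s["gripper_width"].round(4),s["ft_force"].round(1))
                                                                               ^^^^^^^^^^^^^^^^^^^^^^^^
AttributeError: 'float' object has no attribute 'round'
```

View pics/w1.png

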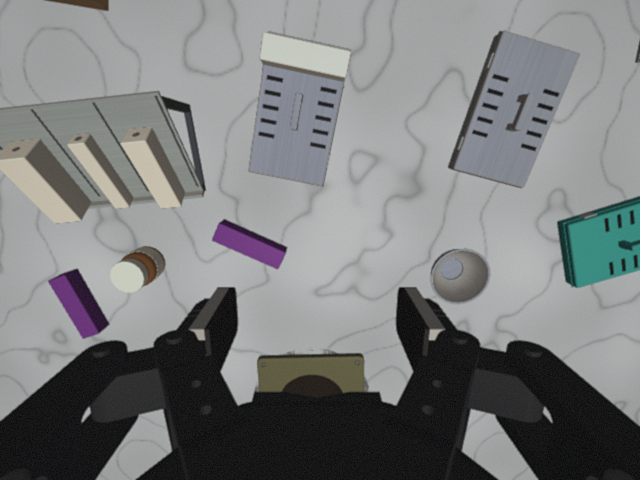

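```bash
sed -i 's/s\["gripper_width"\].round(4)/round(s["gripper_width"],4)/' h.py
python3 - <<'E'
from h import *
crop("w1",0,70,220,160,3.6,"c7")
crop("w1",235,20,130,175,3.4,"c8")
crop("w1",440,20,150,175,3.4,"c9")
E
```

```text
(no output)
```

View pics/c7.png

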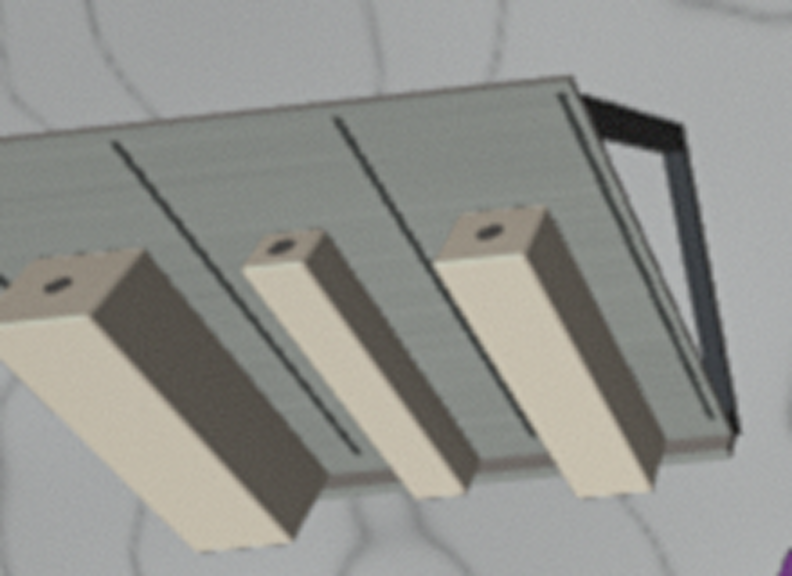

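View pics/c8.png

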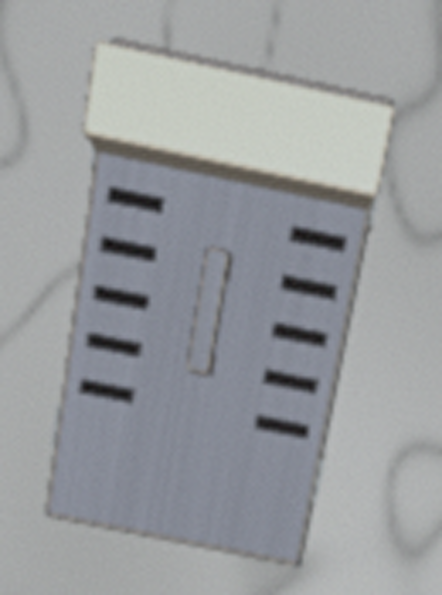

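View pics/c9.png

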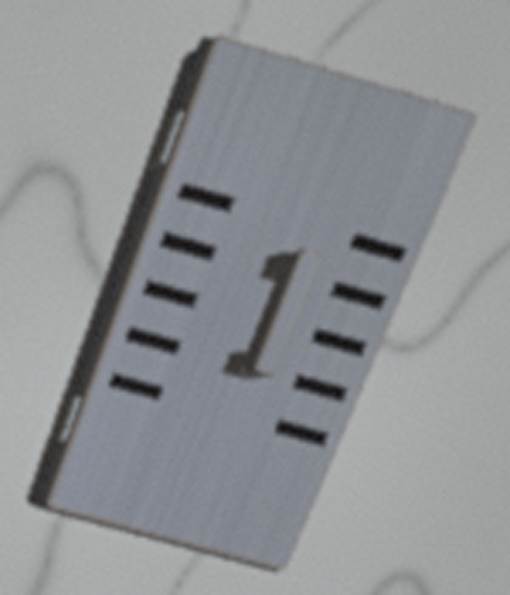

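```bash
cat >> h.py <<'E'
def fit(m,uv,P,x0,pitch=0,z=None):
    # object pts P; pose x,y,(z),yaw ; R=Rz(yaw)Ry(-pitch)
    from scipy.spatial.transform import Rotation as Ro
    def T(v):
        zz=z if z is not None else v[3]
        return Ro.from_euler('zy',[v[2],-pitch]).apply(P)+[v[0],v[1],zz]
    f=lambda v:(proj(m,T(v))-uv).ravel()
    s=least_squares(f,x0); return s.x,np.sqrt((s.fun**2).mean()),s.fun.reshape(-1,2)
E
python3 - <<'E'
from h import *
m=mod("w1")
P=np.array([[-.1,.06,0],[-.1,-.06,0]])
uv=full((235,20),3.4,[(48,515),(300,563)])
print("low near",*[onz(m,u,.03).round(4) for u in uv])
# side left edge pts & right edge
print("edge",*[onz(m,u,.03).round(4) for u in full((235,20),3.4,[(95,155),(369,205)])])
x,e,_=fit(m,full((235,20),3.4,[(100,42),(393,102),(373,196),(88,135)]),np.array([[.017,.06,0],[.017,-.06,0],[-.017,-.06,0],[-.017,.06,0]]),[.6,0,-.24],z=.064);print("laid",x.round(4),e)
c=np.array([np.cos(x[2]),np.sin(x[2])]);print(" implied low centre",x[:2]-.072*c)
x,e,f=fit(m,full((440,20),3.4,[(215,37),(475,115),(283,570),(50,508)]),np.array([[.1,.06,0],[.1,-.06,0],[-.1,-.06,0],[-.1,.06,0]]),[.52,-.31,-.29],z=.03);print("up",x.round(4),e,f.round(1))
h=.017
x,e,f=fit(m,full((0,70),3.6,[(435,262),(522,254),(655,487),(580,497),(548,205),(466,212)]),np.array([[.06,h,h],[.06,-h,h],[-.06,-h,h],[-.06,h,h],[.06,-h,-h],[.06,h,-h]]),[.48,.21,.07,.08],pitch=.6);print("barb",x.round(4),e,f.round(1))
x,e,f=fit(m,full((0,70),3.6,[(435,262),(522,254),(655,487),(580,497)]),np.array([[.06,h,h],[.06,-h,h],[-.06,-h,h],[-.06,h,h]]),[.48,.21,.07,.08],pitch=.6);print("barb",x.round(4),e)
h=.012
x,e,f=fit(m,full((0,70),3.6,[(243,270),(303,262),(466,490),(416,498)]),np.array([[.06,h,h],[.06,-h,h],[-.06,-h,h],[-.06,h,h]]),[.48,.21,.07,.08],pitch=.6);print("bara",x.round(4),e)
# drainer hi corner / lo corner
print(onz(m,full((0,70),3.6,(572,78)),.114), onz(m,full((0,70),3.6,(735,438)),.027))
# lower full fit: slots (5 each)
L=full((235,20),3.4,[(136,199),(128,249),(121,297),(114,344),(106,391)]);Rr=full((235,20),3.4,[(318,239),(309,288),(300,335),(290,381),(282,427)])
mid=np.array([(onz(m,a,.03)+onz(m,b,.03))/2 for a,b in zip(L,Rr)]);print("slots mid low",mid.mean(0))
L=full((440,20),3.4,[(206,197),(188,246),(170,294),(153,341),(136,386)]);Rr=full((440,20),3.4,[(378,247),(359,295),(339,342),(320,388),(301,433)])
mid=np.array([(onz(m,a,.03)+onz(m,b,.03))/2 for a,b in zip(L,Rr)]);print("slots mid up",mid.mean(0))
E
```

```text
low near [0.4537 0.0862 0.03  ] [ 0.4287 -0.0293  0.03  ]
edge [0.6032 0.0542 0.03  ] [ 0.5808 -0.062   0.03  ]
laid [ 0.6076 -0.0084 -0.2111] 1.1365980899115573
 implied low centre [0.53715246 0.00668567]
up [ 0.5277 -0.317  -0.2716] 1.148032304301253 [[-0.5 -0.9]
 [ 1.4 -0.7]
 [ 0.9  1.4]
 [-1.9  0.9]]
barb [0.4615 0.2176 0.0773 0.0554] 0.38419258511706167 [[-0.4  0.5]
 [ 0.1  0.3]
 [-0.1  0.3]
 [ 0.1 -0.8]
 [ 0.5 -0.4]
 [-0.3 -0. ]]
barb [0.4618 0.2161 0.0737 0.0583] 0.3468887426067274
bara [0.4582 0.2998 0.064  0.0514] 0.39380429416647755
[0.5601955  0.17361374 0.114     ] [0.42353212 0.16119851 0.027     ]
slots mid low [0.53775954 0.0078094  0.03      ]
slots mid up [ 0.52871057 -0.31818675  0.03      ]
```

```bash
cat > j.py <<'E'
from h import *
from scipy.spatial.transform import Rotation as Ro
m=mod("w1")
def bar(h): return np.array([[.06,h,h],[.06,-h,h],[-.06,-h,h],[-.06,h,h],[.06,-h,-h],[.06,h,-h]])
q=np.array([[.1,.06,0],[.1,-.06,0],[-.1,-.06,0],[-.1,.06,0]])
zb=lambda h:.018+.061*np.sin(.6)+h*np.cos(.6)
O=[("low",q[2:],full((235,20),3.4,[(300,563),(48,515)]),.03,0,(.537,.007,-.21)),
("laid",np.array([[.017,.06,0],[.017,-.06,0],[-.017,-.06,0],[-.017,.06,0]]),full((235,20),3.4,[(100,42),(393,102),(373,196),(88,135)]),.064,0,(.607,-.008,-.21)),
("up",q,full((440,20),3.4,[(215,37),(475,115),(283,570),(50,508)]),.03,0,(.528,-.317,-.27)),
("barb",bar(.017),full((0,70),3.6,[(435,262),(522,254),(655,487),(580,497),(548,205),(466,212)]),zb(.017),.6,(.46,.21,.07)),
("bara",bar(.012)[:4],full((0,70),3.6,[(243,270),(303,262),(466,490),(416,498)]),zb(.012),.6,(.46,.3,.07))]
def res(v):
    out=[];d=v[:2];s=v[2]
    mm=dict(m)
    R=cv2.Rodrigues(m["rvec"])[0]; c=-R.T@m["tvec"]+[0,0,d[0]]; mm["tvec"]=-R@c
    K=m["camera_matrix"].copy();K[0,0]*=s;K[1,1]*=s;mm["camera_matrix"]=K
    for i,(n,P,uv,z,p,_) in enumerate(O):
        x,y,w=v[3+3*i:6+3*i]
        out.append((proj(mm,Ro.from_euler('zy',[w,-p]).apply(P)+[x,y,z])-uv).ravel())
    return np.concatenate(out+[[d[1]]])
x0=[0,0,1]+[a for o in O for a in o[5]]
for fixs in (0,1,2):
    f=(lambda v:res(np.r_[v[:2],1,v[3:]])) if fixs==0 else (lambda v:res(np.r_[0,v[1:]])) if fixs==1 else (lambda v:res(np.r_[0,0,1,v[3:]]))
    s=least_squares(f,x0);print(s.x[:3].round(4),np.sqrt((s.fun**2).mean()))
    for i,o in enumerate(O): print(o[0],s.x[3+3*i:6+3*i].round(4),o[3])
E
python3 j.py
```

```text
[ 1.14000e-02 -0.00000e+00  1.26384e+01] 0.4100138046460205
low [ 0.5378  0.0084 -0.2126] 0.03
laid [ 0.6102 -0.0081 -0.2119] 0.064
up [ 0.5288 -0.3232 -0.2726] 0.03
barb [0.4615 0.2177 0.0774] 0.0664738963305617
bara [0.4582 0.3    0.0644] 0.062347218256013304
[0.     0.     0.9738] 0.4106919849717857
low [ 0.5415  0.0085 -0.2125] 0.03
laid [ 0.6136 -0.0082 -0.2114] 0.064
up [ 0.5326 -0.3242 -0.2701] 0.03
barb [0.4648 0.2182 0.0702] 0.0664738963305617
bara [0.4615 0.3007 0.0528] 0.062347218256013304
[0.     3.3129 7.0449] 0.8702145346337459
low [ 0.5389  0.0074 -0.212 ] 0.03
laid [ 0.6076 -0.0084 -0.2111] 0.064
up [ 0.5277 -0.317  -0.2716] 0.03
barb [0.4617 0.2123 0.071 ] 0.0664738963305617
bara [0.4588 0.2928 0.0533] 0.062347218256013304
```

Emit:
send_rows --moves '[[[-5,33,-25,0,0,0.03,65],[-5,33,-28,0,0,0.03,65],[-5,33,-28,0,0,0.03,65],[-5,33,-28,0.007,-0.1,0,65],[-5,33,-28,0.007,-0.1,0,65],[-5,33,-28,0.007,-0.1,0,65],[-5,33,-28,0.007,-0.1,0,65],[-4,2,-28,0.007,-0.1,0,65],[0,0,-26,0.007,-0.1,0,65],[0,0,0,0,0,0,65]]]'

```text
t: 2.7
eef_pos: [0.3797, 0.2061, 0.1667]
tool_rot: [-1.939, 1.824, -0.553]
ft_force: [-0.5, -0.4, -0.2]
gripper_width: 0.0653
```

Run:
```python
from h import *
snap("wrist","w2"); s=r.get_state(); print(s["q"].round(2)); print(cv2.Rodrigues(s["tool_rot"])[0].round(3))
```

```text
2.75 [0.383  0.2076 0.173 ] [-1.9321  1.8201 -0.5541] 0.0646 [0.  0.3 0.3]
[ 0.53 -0.71  2.48 -0.34  0.86  2.2 ]
[[ 0.06  -0.828  0.558]
 [-0.998 -0.049  0.035]
 [-0.002 -0.559 -0.829]]
```

View pics/w2.png

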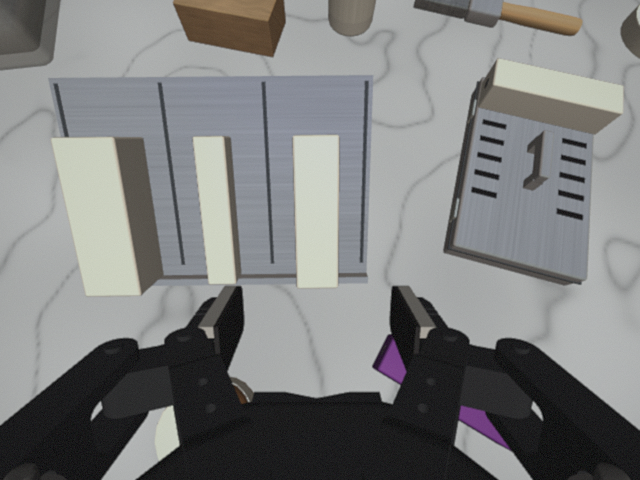

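Run:
```python
from h import *
crop("w2",180,65,210,235,2.5,"c10")
```

```text
(no output)
```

View pics/c10.png

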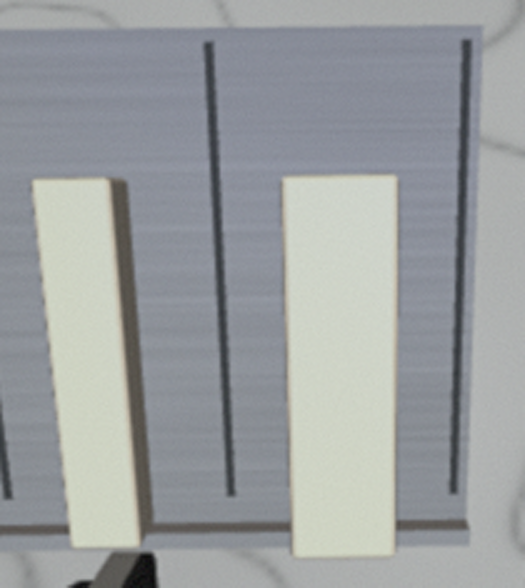

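Run:
```python
from h import *
m=mod("w2")
def top(h): return np.array([[.06,h,h],[.06,-h,h],[-.06,-h,h],[-.06,h,h]])
ub=full((180,65),2.5,[(284,176),(397,175),(394,555),(293,556)]);ua=full((180,65),2.5,[(33,180),(109,179),(139,546),(71,547)])
for n,h,u in(("b",.017,ub),("a",.012,ua)):
    for z in(None,.018+.061*np.sin(.6)+h*np.cos(.6)):
        x,e,_=fit(m,u,top(h),[.46,.21,.07]+([.066] if z is None else []),pitch=.6,z=z);print(n,x.round(4),round(e,2),z)
s=r.get_state();R=cv2.Rodrigues(s["tool_rot"])[0]
# laid/low from here
x,e,_=fit(m,np.array([[372,75.5],[367.5,281],[51,79]]),np.array([[.085,-.125,0],[-.085,-.125,.0],[.085,.125,0]]),[.48,.3,.07],pitch=.6,z=.066);print("drainer",x.round(4),e)
```

```text
b [0.4646 0.2125 0.0603 0.0637] 0.49 None
b [0.4635 0.2125 0.0602] 0.82 0.0664738963305617
a [0.4612 0.294  0.0575 0.0593] 0.37 None
a [0.46   0.2929 0.0564] 0.74 0.062347218256013304
drainer [0.4796 0.2952 0.0623] 1.2949982430595035
```

Emit:
send_rows --moves '[[[0,0,0,0,0,0,65],[0,0,0,0,0,0,65]]]'

```text
t: 2.95
eef_pos: [0.3883, 0.2101, 0.1833]
tool_rot: [-1.918, 1.813, -0.558]
ft_force: [-0.0, 0.6, 0.6]
gripper_width: 0.0652
```

Emit:
send_rows --moves '[[[15,0.5,-23,0,0,0,60],[15,0.5,-23,0,0,0,60],[15,0.5,-23,0,0,0,60],[15,0.5,-23,0,0,0,60],[6,0.2,-9,0,0,0,60],[6,0.2,-9,0,0,0,60],[5.5,0.2,-9,0,0,0,60],[5.5,0.2,-9,0,0,0,60],[0,0,0,0,0,0,60],[0,0,0,0,0,0,60]]]'

```text
t: 3.95
eef_pos: [0.4708, 0.2127, 0.0524]
tool_rot: [-1.921, 1.815, -0.557]
ft_force: [0.5, 0.5, 0.7]
gripper_width: 0.06
```

Run:
```python
from h import *
snap("wrist","w3"); snap("side","s3")
crop("s3",180,280,180,190,3.1,"c11")
```

```text
4.0 [0.4704 0.2128 0.0523] [-1.9215  1.814  -0.5574] 0.0599 [ 0.4 -0.   0.5]
4.05 [0.47   0.2129 0.0521] [-1.9217  1.8136 -0.5572] 0.0601 [-0.1 -0.6  0.3]
```

View pics/w3.png

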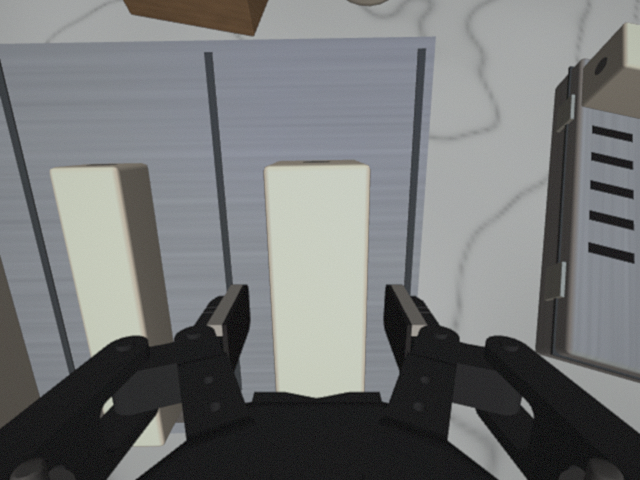

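View pics/c11.png

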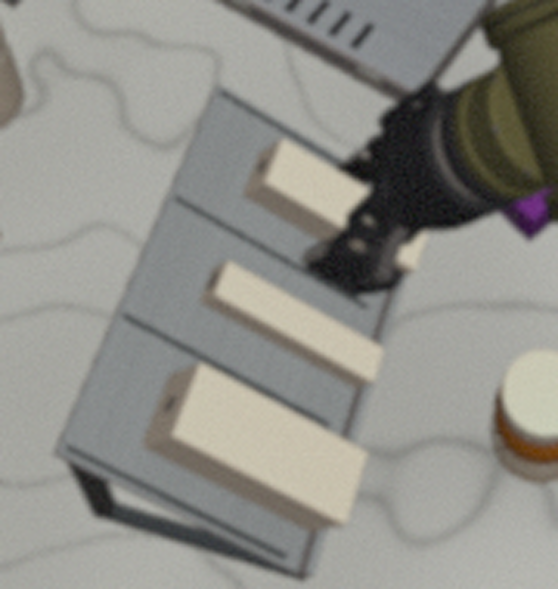

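Emit:
send_rows --moves '[[[0,0,0,0,0,0,28],[0,0,0,0,0,0,28],[0,0,0,0,0,0,28],[0,0,0,0,0,0,28],[0,0,0,0,0,0,28]]]' --newtons 40

```text
t: 4.55
eef_pos: [0.4696, 0.2133, 0.0528]
tool_rot: [-1.922, 1.812, -0.558]
ft_force: [-11.7, -1.8, 14.1]
gripper_width: 0.0338
```

Emit:
send_rows --moves '[[[-3,0,4.5,0,0,0,28],[-6,0,9,0,0,0,28],[-11,0,20,0,0,0,28],[0,0,40,0,0,0,28],[0,-20,40,-0.0075,0.1184,0,28],[0,-40,20,-0.0075,0.1184,0,28],[0,-40,0,-0.0075,0.1184,0,28],[0,-40,0,-0.0075,0.1184,0,28],[7,-30,0,-0.0075,0.1184,0,28],[11,-10,0,0,0,0.14,28]]]'

```text
t: 5.55
eef_pos: [0.4678, 0.03, 0.184]
tool_rot: [-2.424, 1.986, -0.001]
ft_force: [0.4, -0.3, -2.5]
gripper_width: 0.0337
```

Emit:
send_rows --moves '[[[0,-10,0,0,0,0.14,28],[0,0,0,0,0,0.14,28],[0,0,0,0,0,0.14,28],[0,0,0,0,0,0.14,28],[0,0,0,0,0,0.14,28],[0,0,0,0,0,0.14,28],[0,0,0,0,0,0.14,28],[0,0,0,0,0,0.14,28],[0,0,0,0,0,0,28],[0,0,0,0,0,0,28]]]'

```text
t: 6.55
eef_pos: [0.4662, 0.0227, 0.1836]
tool_rot: [-3.107, 0.4, 0.005]
ft_force: [-0.1, 0.7, -2.0]
gripper_width: 0.0333
```

Run:
```python
from h import *
snap("wrist","w4"); s=r.get_state(); print(cv2.Rodrigues(s["tool_rot"])[0].round(3))
```

```text
6.6 [0.4663 0.0227 0.1836] [-3.1073  0.3989  0.0052] 0.0337 [ 0.9 -0.4 -0.6]
[[ 0.968 -0.253 -0.002]
 [-0.253 -0.968  0.009]
 [-0.004 -0.008 -1.   ]]
```

View pics/w4.png

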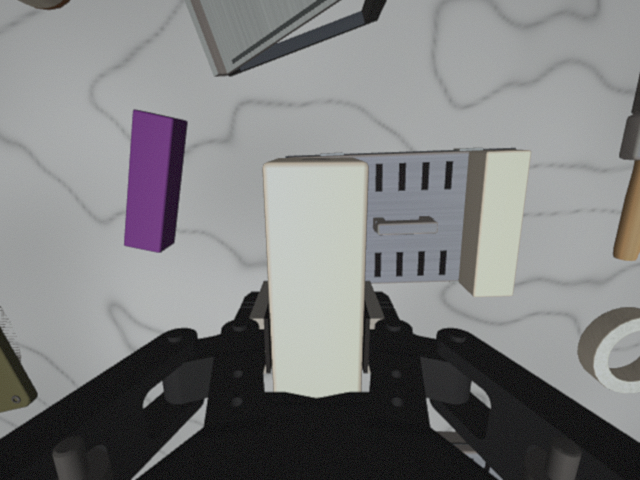

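Run:
```python
from h import *
m=mod("w4");s=r.get_state();R=cv2.Rodrigues(s["tool_rot"])[0];p=s["eef_pos"]
def pr(P): return proj(m,(R@np.array(P).T).T+p).round(1)
print(pr([[-.017,-.0628,-.031],[.017,-.0628,-.031],[.017,-.02,-.031],[-.017,-.02,-.031]]))
crop("w4",250,130,300,180,2.6,"c12")
```

```text
[[264.2 169.2]
 [370.1 169.2]
 [364.9 291.8]
 [269.2 291.7]]
```

View pics/c12.png

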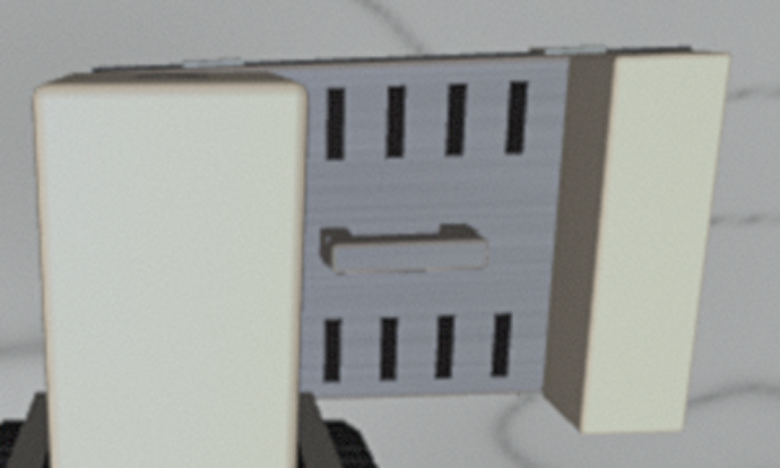

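```bash
cat > k.py <<'E'
from h import *
from scipy.spatial.transform import Rotation as Ro
m1=mod("w1");m4=mod("w4")
L=full((235,20),3.4,[(136,199),(128,249),(121,297),(114,344),(106,391)]);Rr=full((235,20),3.4,[(318,239),(309,288),(300,335),(290,381),(282,427)])
L4=full((250,130),2.6,[(516,117),(456,120),(396,121),(336,123)]);R4=full((250,130),2.6,[(502,345),(445,346),(389,348),(332,350)])
near=full((235,20),3.4,[(300,563),(48,515)])
b1=full((235,20),3.4,[(100,42),(393,102),(373,196),(88,135)])
b4=full((250,130),2.6,[(730,57),(683,431),(581,433),(614,57)])
bt=np.array([[.017,.06,0],[.017,-.06,0],[-.017,-.06,0],[-.017,.06,0]])
def run(use1,use4,mode):
  def res(v):
    x,y,w,bx,by,bw,p,hs,f1,f4,z1,z4=v; o=[]
    for m,f,dz,LL,RR,bb,u in((m1,f1,z1,L,Rr,b1,use1),(m4,f4,z4,L4,R4,b4,use4)):
        if not u: continue
        mm=dict(m);K=m["camera_matrix"].copy();K[0,0]*=f;K[1,1]*=f;mm["camera_matrix"]=K
        RR_=cv2.Rodrigues(m["rvec"])[0];c=-RR_.T@m["tvec"]+[0,0,dz];mm["tvec"]=-RR_@c
        n=len(LL);xs=(2-np.arange(n))*p
        P=np.r_[np.c_[xs,hs+0*xs,0*xs],np.c_[xs,-hs+0*xs,0*xs]]
        o.append((proj(mm,Ro.from_euler('z',w).apply(P)+[x,y,.03])-np.r_[LL,RR]).ravel())
        if m is m1: o.append((proj(mm,Ro.from_euler('z',w).apply([[-.1,-.06,0],[-.1,.06,0]])+[x,y,.03])-near).ravel())
        o.append((proj(mm,Ro.from_euler('z',bw).apply(bt)+[bx,by,.064])-bb).ravel())
    k=1e3 if mode=="f" else 0; k2=1e6 if mode in("z","n") else 0;k=1e6 if mode in("f","n") else 0
    o.append(np.array([(f1-1)*k2+(f1-1)*1e-3,(f4-1)*k2+(f4-1)*1e-3,z1*k,z4*k,z1*1e-3,z4*1e-3]))
    return np.concatenate(o)
  s=least_squares(res,[.538,.008,-.21,.608,-.008,-.21,.02,.04,1,1,0,0],x_scale=[.01]*12)
  print(use1,use4,mode,s.x.round(4),np.sqrt((s.fun**2).mean()).round(3))
for md in"fzn":
  run(1,1,md);run(1,0,md)
run(0,1,"n")
E
python3 k.py
```

```text
1 1 f [ 0.5409  0.0082 -0.2178  0.6116 -0.0079 -0.2132  0.0204  0.0408  0.9816
  0.9733  0.      0.    ] 0.368
1 0 f [ 0.5423  0.0083 -0.2179  0.6135 -0.0082 -0.2113  0.0204  0.0409  0.9741
  1.      0.      0.    ] 0.314
1 1 z [ 0.539   0.0077 -0.2198  0.6094 -0.0084 -0.2148  0.0203  0.0404  1.
  1.      0.0093  0.0035] 0.486
1 0 z [ 0.5386  0.0084 -0.2177  0.6103 -0.0081 -0.2119  0.0204  0.0409  1.
  1.      0.0121  0.    ] 0.306
1 1 n [ 0.5384  0.0082 -0.2169  0.6077 -0.0076 -0.2135  0.02    0.0399  1.
  1.      0.      0.    ] 0.756
1 0 n [ 0.5379  0.0077 -0.2177  0.6076 -0.0084 -0.2111  0.02    0.04    1.
  1.      0.      0.    ] 0.587
0 1 n [ 0.5387  0.0085 -0.2197  0.6077 -0.0073 -0.2146  0.0199  0.0398  1.
  1.      0.      0.    ] 0.722
```

Run:
```python
from h import *
m=mod("w2");K=m["camera_matrix"]
for f in(.97,.975,.98):
    mm=dict(m);k=K.copy();k[0,0]*=f;k[1,1]*=f;mm["camera_matrix"]=k
    h=.017;T=np.array([[.06,h,h],[.06,-h,h],[-.06,-h,h],[-.06,h,h]])
    ub=full((180,65),2.5,[(284,176),(397,175),(394,555),(293,556)])
    for z in(None,.0665):
        x,e,_=fit(mm,ub,T,[.46,.21,.07]+([.066] if z is None else []),pitch=.6,z=z);print(f,x.round(4),round(e,2),z)
        c=np.r_[x[:2],x[3] if z is None else z]-[.4696,.2133,.0528]
        n=np.array([-.5636,-.034,.8253]);u=np.array([.825,.05,.563]);print("  n",c@n,"uphill",c@u)
# in hand, free fit of y,z with f
m=mod("w4");s=r.get_state();R=cv2.Rodrigues(s["tool_rot"])[0];p=s["eef_pos"]
for f in(.97,.98,1):
    mm=dict(m);k=m["camera_matrix"].copy();k[0,0]*=f;k[1,1]*=f;mm["camera_matrix"]=k
    def g(v):
        x0,y,z,w=v;c,sn=np.cos(w),np.sin(w)
        P=np.array([[-.017,y,z],[.017,y,z],[.017,y+.05,z],[-.017,y+.05,z]]);P[:,:2]=P[:,:2]@np.array([[c,sn],[-sn,c]]);P[:,0]+=x0
        q=proj(mm,(R@P.T).T+p)
        l=lambda a,b,yy:a[0]+(b[0]-a[0])*(yy-a[1])/(b[1]-a[1])
        return [q[0][0]-263.5,q[0][1]-163.7,q[1][0]-367.9,q[1][1]-163,l(q[0],q[3],309)-268.4,l(q[1],q[2],309)-364.1]
    t=least_squares(g,[0,-.063,-.031,0]);print(f,t.x.round(4),t.cost)
```

```text
0.97 [0.4622 0.2124 0.0603 0.0709] 0.49 None
  n 0.01916743040067797 uphill 0.004083554237591438
0.97 [0.4641 0.2125 0.0604] 1.15 0.0665
  n 0.014424572241438161 uphill 0.003148833491234625
0.975 [0.4626 0.2124 0.0603 0.0697] 0.49 None
  n 0.017935004141096198 uphill 0.003733864736303514
0.975 [0.464  0.2125 0.0603] 0.9 0.0665
  n 0.014489914431890016 uphill 0.0030531837583413716
0.98 [0.463  0.2125 0.0603 0.0685] 0.49 None
  n 0.016702616469448556 uphill 0.0033839992220306794
0.98 [0.4639 0.2125 0.0603] 0.68 0.0665
  n 0.014554579257921073 uphill 0.0029585255711541874
0.97 [-0.0002 -0.0655 -0.0339 -0.0044] 1.8954933134794247
0.98 [-0.0002 -0.0652 -0.0328 -0.0044] 1.7742148425632094
1 [-0.0002 -0.0646 -0.0306 -0.0044] 1.550502486145451
```

Emit:
send_rows --moves '[[[3,-3.5,0,-0.015,-0.002,0.041,28],[0,0,-30,0,0,0,28],[0,0,-30,0,0,0,28],[0,0,-30,0,0,0,28],[0,0,-24,0,0,0,28],[0,0,-8,0,0,0,28],[0,0,0,0,0,0,28],[0,0,0,0,0,0,28]]]'

```text
t: 7.4
eef_pos: [0.4706, 0.019, 0.0631]
tool_rot: [3.118, -0.333, 0.004]
ft_force: [0.7, -0.9, -2.4]
gripper_width: 0.0336
```

Run:
```python
from h import *
snap("wrist","w5"); s=r.get_state(); print(cv2.Rodrigues(s["tool_rot"])[0].round(3))
snap("side","s5");snap("scene","sc5")
crop("s5",220,210,150,120,4,"c13");crop("sc5",290,190,120,110,5,"c14")
```

```text
7.45 [0.471  0.019  0.0636] [ 3.118  -0.3326  0.0063] 0.0336 [ 0.3 -0.4 -1.7]
[[ 0.977 -0.211  0.003]
 [-0.211 -0.977 -0.006]
 [ 0.005  0.005 -1.   ]]
7.5 [0.4711 0.019  0.0637] [ 3.118  -0.3324  0.0068] 0.0339 [ 0.3 -0.3 -0.6]
7.55 [0.471  0.019  0.0637] [ 3.118  -0.3324  0.0066] 0.0333 [ 0.2  0.2 -1.1]
```

View pics/w5.png

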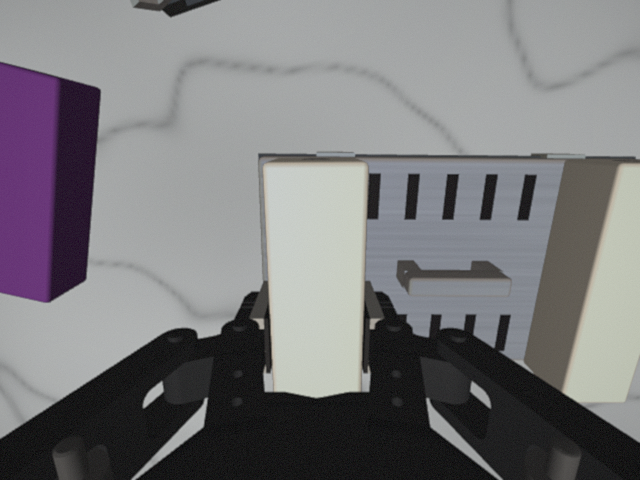

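View pics/c13.png

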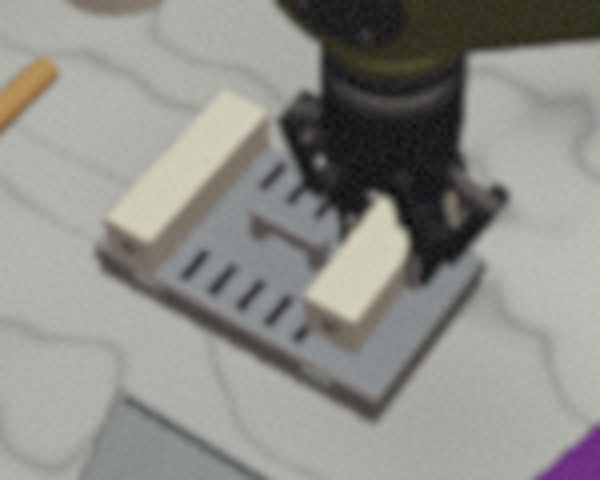

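View pics/c14.png

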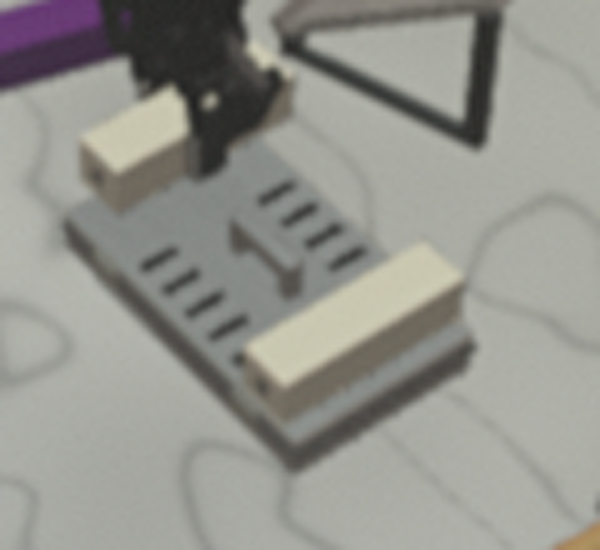

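Run:
```python
from h import *
crop("w5",250,140,310,240,2.5,"c15")
```

```text
(no output)
```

View pics/c15.png

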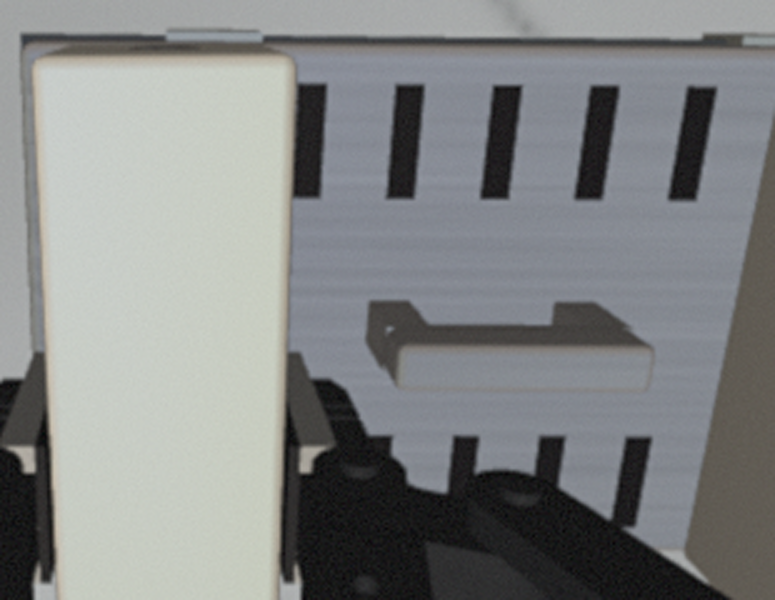

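Run:
```python
from h import *
m=mod("w5")
u=full((250,140),2.5,[(405,142),(500,142),(597,142),(692,143)])
u2=full((250,140),2.5,[(630,437+0)]) # +40 bottom slot top edge center approx
P=np.array([[x,.04,0] for x in(-.02,0,.02,.04)])
x,e,f=fit(m,u,P,[.538,.008,-.21],z=.03);print("low",x.round(4),e)
rb=full((250,140),2.5,[(398,389),(652,389)]) # rib top near-edge (y'=-5?) 
print("rib top edge",[onz(m,a,.056).round(4) for a in rb])
rb=full((250,140),2.5,[(403,346),(655,347)])
print("rib top far edge",[onz(m,a,.056).round(4) for a in rb])
from scipy.spatial.transform import Rotation as Ro
Q=Ro.from_euler('z',x[2]).apply([[-.1,.06,0],[-.1,0,0],[0,.06,0]])+[x[0],x[1],.03]
print("pred corner",(proj(m,Q)-[250,140])*2.5)
s=r.get_state();p=s["eef_pos"];print(p)
for zt in(.031,.033):
  for a in [(34,63),(294,62)]:
    w=onz(m,full((250,140),2.5,a),p[2]+zt); c,sn=np.cos(x[2]),np.sin(x[2]);d=w[:2]-x[:2];print(zt,"bar end in cassette frame",[(c*d[0]+sn*d[1]).round(4),(-sn*d[0]+c*d[1]).round(4)])
```

```text
low [ 0.5388  0.0084 -0.2159] 0.23795700750402524
rib top edge [array([0.514 , 0.0102, 0.056 ]), array([ 5.617e-01, -1.000e-04,  5.600e-02])]
rib top far edge [array([0.5161, 0.0188, 0.056 ]), array([0.5627, 0.0086, 0.056 ])]
pred corner [[ 12.53603856  40.13814748]
 [ 25.20185683 320.28478922]
 [510.91791477  42.19222552]]
[0.4709988  0.01899405 0.06366916]
0.031 bar end in cassette frame [np.float64(-0.0861), np.float64(0.0601)]
0.031 bar end in cassette frame [np.float64(-0.0531), np.float64(0.0604)]
0.033 bar end in cassette frame [np.float64(-0.0858), np.float64(0.0602)]
0.033 bar end in cassette frame [np.float64(-0.0534), np.float64(0.0605)]
```

Emit:
send_rows --moves '[[[-2.5,0,0,0,0.003,0,28],[0,0,-9,0,0,0,28],[0,0,-9,0,0,0,28],[0,0,-6,0,0,0,28],[0,0,0,0,0,0,28],[0,0,0,0,0,0,28]]]'

```text
t: 8.15
eef_pos: [0.4668, 0.0191, 0.0374]
tool_rot: [3.118, -0.332, -0.005]
ft_force: [-1.5, 0.2, -1.8]
gripper_width: 0.0336
```

Run:
```python
from h import *
snap("side","s6"); s=r.get_state(); print(cv2.Rodrigues(s["tool_rot"])[0].round(3))
crop("s6",220,210,150,120,4,"c16")
```

```text
8.2 [0.4672 0.0191 0.0378] [ 3.1176 -0.332  -0.0035] 0.0335 [ 0.   0.1 -1.4]
[[ 0.978 -0.211 -0.003]
 [-0.211 -0.978 -0.006]
 [-0.002  0.007 -1.   ]]
```

View pics/c16.png

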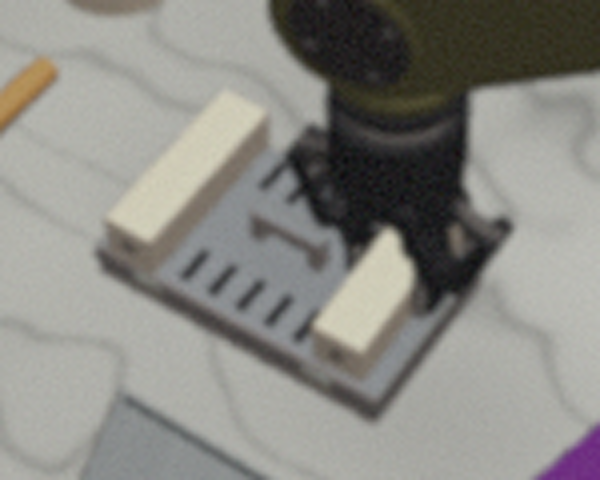

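Emit:
send_rows --moves '[[[1,0,-1.5,0,0,0,28],[0,0,-1.5,0,0,0,28],[0,0,-1,0,0,0,28],[0,0,0,0,0,0,28]]]'

```text
t: 8.6
eef_pos: [0.468, 0.0191, 0.0338]
tool_rot: [3.118, -0.332, -0.004]
ft_force: [-0.1, -0.2, -1.6]
gripper_width: 0.0335
```

Emit:
send_rows --moves '[[[0.4,0,-1,0,0,0,28],[0,0,-1,0,0,0,28],[0,0,0,0,0,0,28]]]'

```text
t: 8.9
eef_pos: [0.4684, 0.0191, 0.0317]
tool_rot: [3.118, -0.332, -0.004]
ft_force: [-0.1, -0.8, -1.6]
gripper_width: 0.0333
```

Emit:
send_rows --moves '[[[0,0,-1,0,0,0,28],[0,0,0,0,0,0,28]]]'

```text
t: 9.1
eef_pos: [0.4684, 0.0191, 0.0308]
tool_rot: [3.118, -0.332, -0.004]
ft_force: [0.7, -0.2, -1.6]
gripper_width: 0.0336
```

Emit:
send_rows --moves '[[[0,0,-1,0,0,0,28],[0,0,0,0,0,0,28]]]'

```text
t: 9.3
eef_pos: [0.4686, 0.0191, 0.0299]
tool_rot: [3.118, -0.332, -0.003]
ft_force: [-0.1, 0.6, -2.1]
gripper_width: 0.0335
```

Emit:
send_rows --moves '[[[0,0,-1,0,0,0,28],[0,0,0,0,0,0,28]]]'

```text
t: 9.5
eef_pos: [0.4688, 0.019, 0.0296]
tool_rot: [3.118, -0.331, -0.003]
ft_force: [-2.9, -1.3, 3.0]
gripper_width: 0.0336
```

Emit:
send_rows --moves '[[[0,0,-1,0,0,0,28],[0,0,0,0,0,0,28]]]'

```text
t: 9.7
eef_pos: [0.4688, 0.0189, 0.0293]
tool_rot: [3.117, -0.331, -0.004]
ft_force: [-6.9, -1.2, 11.1]
gripper_width: 0.0335
```

Run:
```python
from h import *
snap("side","s7"); snap("wrist","w7")
crop("s7",250,240,120,90,6,"c17")
```

```text
9.75 [0.4688 0.0189 0.0293] [ 3.1174 -0.3312 -0.0039] 0.0332 [-6.3 -1.1 10.6]
9.8 [0.4689 0.0189 0.0293] [ 3.1174 -0.331  -0.0038] 0.0334 [-6.  -1.1 10.5]
```

View pics/c17.png

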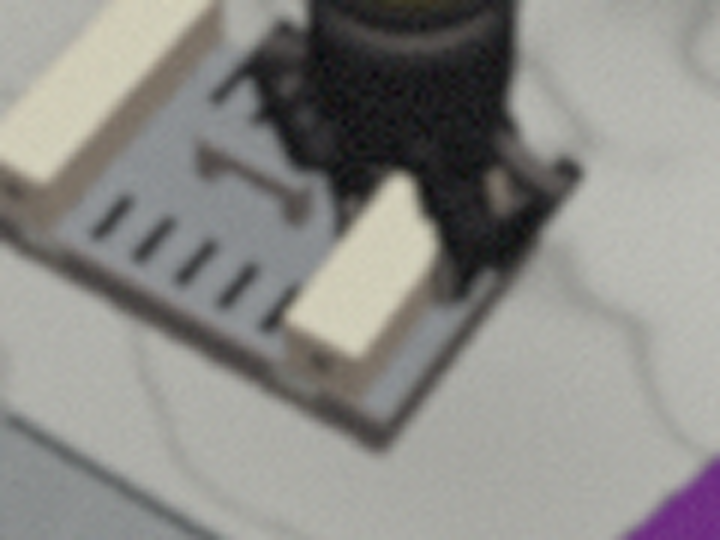

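View pics/w7.png

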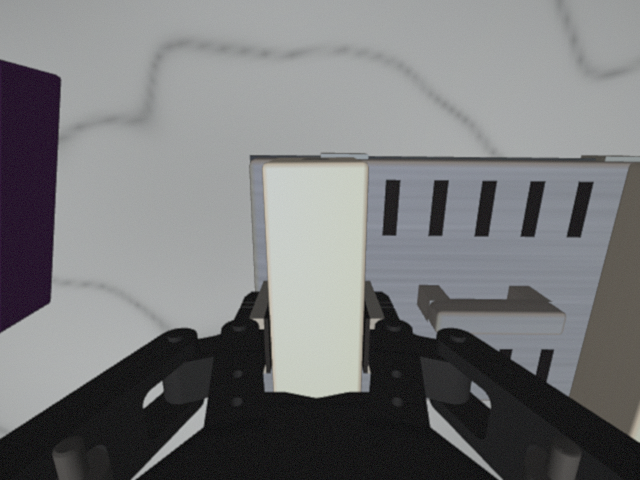

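Run:
```python
from h import *
crop("w7",245,145,310,180,2.5,"c18")
```

```text
(no output)
```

View pics/c18.png

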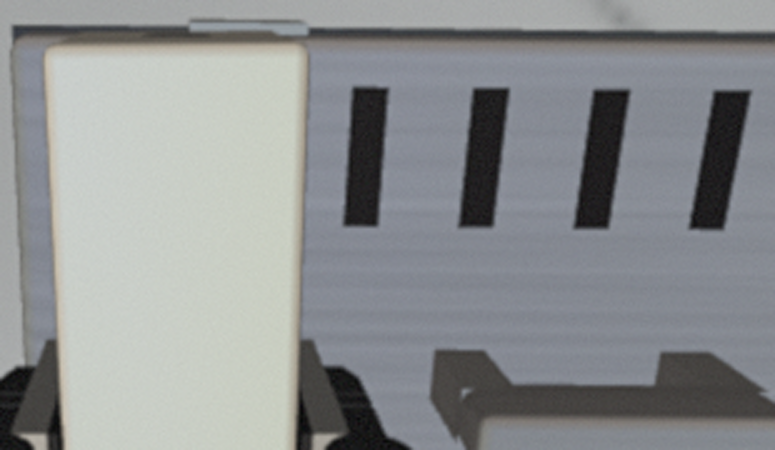

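Run:
```python
from h import *
m=mod("w7")
u=full((245,145),2.5,[(366,157),(484,157.5),(602,159),(720,160)])
P=np.array([[x,.04,0] for x in(-.04,-.02,0,.02)])
x,e,f=fit(m,u,P,[.538,.008,-.21],z=.03);print("low",x.round(4),e)
for lab,x in(("fit",x),("prior",[.5388,.0084,-.216])):
  for a in [(46,48),(307,47),(63,449),(297,449)]:
    w=onz(m,full((245,145),2.5,a),.064); c,sn=np.cos(x[2]),np.sin(x[2]);d=w[:2]-x[:2];print(lab,[(c*d[0]+sn*d[1]).round(4),(-sn*d[0]+c*d[1]).round(4)])
from scipy.spatial.transform import Rotation as Ro
```

```text
low [ 0.5389  0.0085 -0.22  ] 0.31183951872462173
fit [np.float64(-0.0876), np.float64(0.0597)]
fit [np.float64(-0.0555), np.float64(0.0601)]
fit [np.float64(-0.0872), np.float64(0.0041)]
fit [np.float64(-0.0541), np.float64(0.0045)]
prior [np.float64(-0.0873), np.float64(0.0602)]
prior [np.float64(-0.0552), np.float64(0.0605)]
prior [np.float64(-0.0871), np.float64(0.0046)]
prior [np.float64(-0.0539), np.float64(0.0049)]
```

Emit:
send_rows --moves '[[[0,0,1,0,0,0,28],[0,0,0,0,0,0,36],[0,0,0,0,0,0,40],[0,0,0,0,0,0,44],[0,0,0,0,0,0,44]]]'

```text
t: 10.3
eef_pos: [0.4685, 0.0191, 0.0287]
tool_rot: [3.118, -0.332, -0.003]
ft_force: [-0.3, -0.1, 0.4]
gripper_width: 0.0437
```

Emit:
send_rows --moves '[[[0,0,5,0,0,0,44],[0,0,15,0,0,0,44],[0,0,40,0,0,0,44],[0,0,50,0,0,0,44],[0,-10,48,0,0,0,50],[0,-45,10,0,0,-0.14,60],[0,-48,0,0,0,-0.14,70],[0,-48,0,0,0,-0.14,70],[0,-48,0,0,0,-0.14,70],[0,-20,0,0,0,-0.14,70]]]'

```text
t: 11.3
eef_pos: [0.4682, -0.2034, 0.1975]
tool_rot: [2.809, -1.394, -0.004]
ft_force: [0.8, -0.6, -0.1]
gripper_width: 0.0701
```

Run:
```python
from h import *
snap("wrist","w8"); snap("side","s8")
crop("s8",220,200,160,130,4,"c19")
```

```text
11.35 [ 0.4683 -0.2046  0.1975] [ 2.8044 -1.3999 -0.004 ] 0.0698 [-0.2 -2.1  0.4]
11.4 [ 0.4683 -0.2024  0.1972] [ 2.8122 -1.3878 -0.0059] 0.07 [ 0.3  0.7 -0.3]
```

View pics/w8.png

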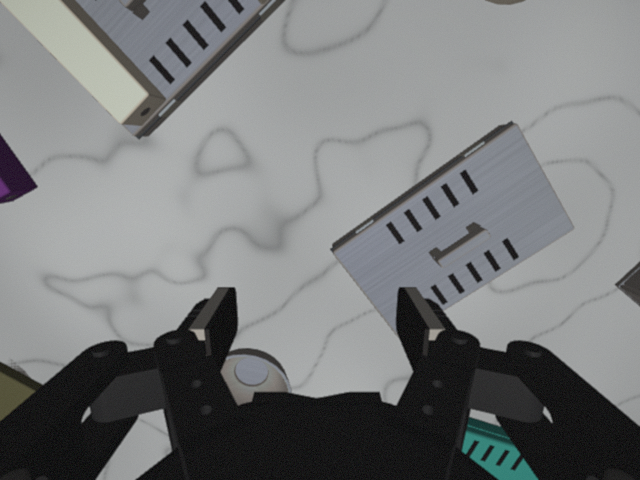

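View pics/c19.png

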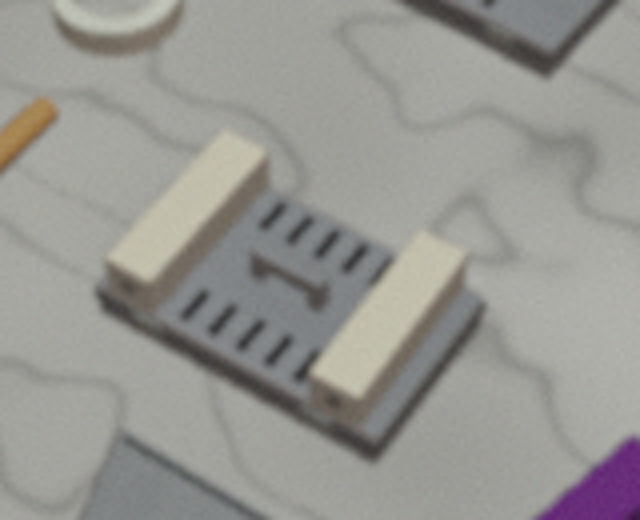

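Emit:
send_rows --moves '[[[9,-17,-2.5,0,0,-0.132,60],[9,-17,-2.5,0,0,-0.132,60],[9,-17,-2.5,0,0,-0.132,50],[9,-17,-2.5,0,0,-0.132,50],[9,-17,-2.5,0,0,-0.132,50],[9,-17,-2.5,0,0,-0.132,50],[6,-11,-2,0,0,-0.132,50],[0,0,0,0,0,0,50],[0,0,0,0,0,0,50]]]'

```text
t: 12.3
eef_pos: [0.5286, -0.3118, 0.1798]
tool_rot: [1.912, -2.489, -0.011]
ft_force: [-0.1, 0.3, -0.5]
gripper_width: 0.0502
```

Run:
```python
from h import *
snap("wrist","w9"); s=r.get_state(); print(cv2.Rodrigues(s["tool_rot"])[0].round(3))
```

```text
12.35 [ 0.5285 -0.3117  0.1799] [ 1.9115 -2.4896 -0.0104] 0.0498 [-0.4  0.5  0.6]
[[-0.258 -0.966 -0.006]
 [-0.966  0.258  0.004]
 [-0.002  0.007 -1.   ]]
```

View pics/w9.png

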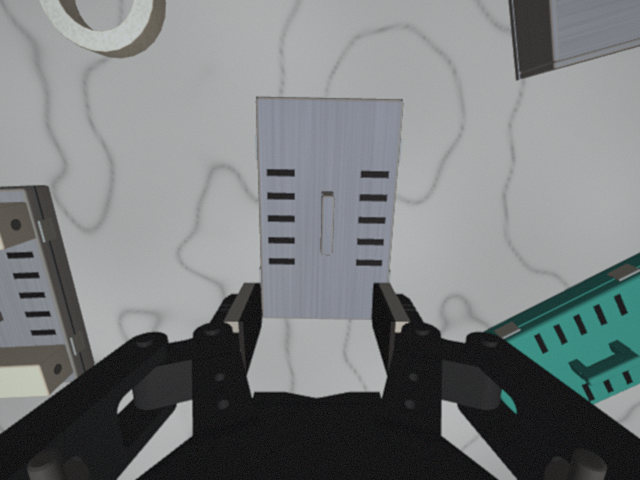

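Run:
```python
from h import *
crop("w9",245,90,170,235,2.5,"c20")
```

```text
(no output)
```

View pics/c20.png

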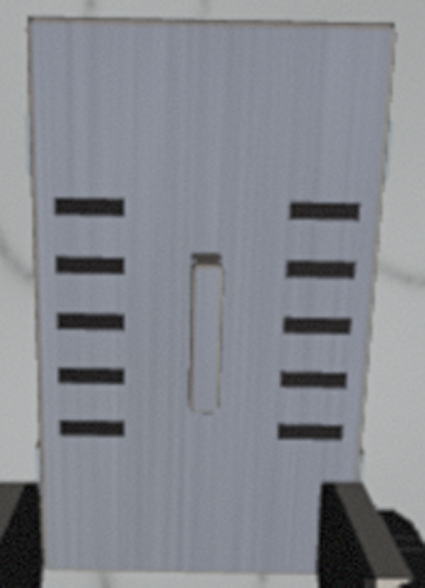

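Run:
```python
from h import *
m=mod("w9")
L=[(90,207),(90.5,265),(91,321),(91.5,376),(92,428.5)];Rr=[(324.5,211),(320.5,269),(317,325),(314,380),(310.5,432)]
P=np.array([[(2-i)*.02,.04,0] for i in range(5)]+[[(2-i)*.02,-.04,0] for i in range(5)])
x,e,f=fit(m,full((245,90),2.5,L+Rr),P,[.528,-.318,-.27],z=.03);print("up",x.round(4),e)
for a in [(193,266),(221,266),(219,411),(190,411)]: print(onz(m,full((245,90),2.5,a),.056).round(4))
c=np.mean([onz(m,full((245,90),2.5,a),.056) for a in [(193,266),(221,266),(219,411),(190,411)]],0);print("rib",c.round(4))
s=r.get_state();R=cv2.Rodrigues(s["tool_rot"])[0];print("jaw yaw+90",np.arctan2(R[1,0],R[0,0])+np.pi/2)
```

```text
up [ 0.5293 -0.3188 -0.2774] 0.15153692221020293
[ 0.5542 -0.3209  0.056 ]
[ 0.552  -0.3294  0.056 ]
[ 0.5053 -0.317   0.056 ]
[ 0.5078 -0.3077  0.056 ]
rib [ 0.5298 -0.3188  0.056 ]
jaw yaw+90 -0.26120197558596003
```

Emit:
send_rows --moves '[[[1,-7,0,-0.004,-0.006,-0.016,40],[0,0,-25,0,0,0,40],[0,0,-35,0,0,0,40],[0,0,-35,0,0,0,35],[0,0,-25,0,0,0,35],[0,0,-13,0,0,0,35],[0,0,-8,0,0,0,35],[0,0,0,0,0,0,35],[0,0,0,0,0,0,35]]]'

```text
t: 13.25
eef_pos: [0.5305, -0.3206, 0.0405]
tool_rot: [-1.888, 2.511, -0.005]
ft_force: [-0.5, 0.5, 0.3]
gripper_width: 0.0352
```

Run:
```python
from h import *
snap("wrist","w10"); s=r.get_state(); R=cv2.Rodrigues(s["tool_rot"])[0];print(R.round(3),"jaw",np.arctan2(R[1,0],R[0,0])+np.pi/2)
snap("side","s10"); crop("s10",270,90,150,150,4,"c21")
```

```text
13.3 [ 0.5307 -0.3207  0.0408] [-1.8881  2.5105 -0.006 ] 0.0349 [0.2 0.6 0.4]
[[-0.277 -0.961  0.003]
 [-0.961  0.277 -0.003]
 [ 0.002 -0.003 -1.   ]] jaw -0.2811431105936717
13.35 [ 0.5306 -0.3207  0.0408] [-1.8879  2.5105 -0.006 ] 0.0351 [-0.9  0.2  0.2]
```

View pics/w10.png

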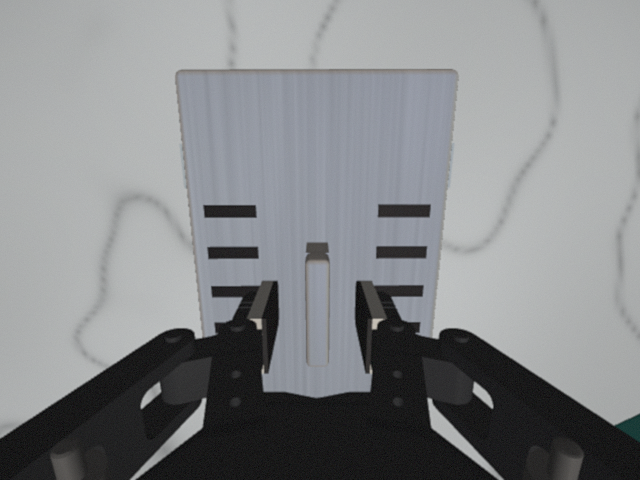

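View pics/c21.png

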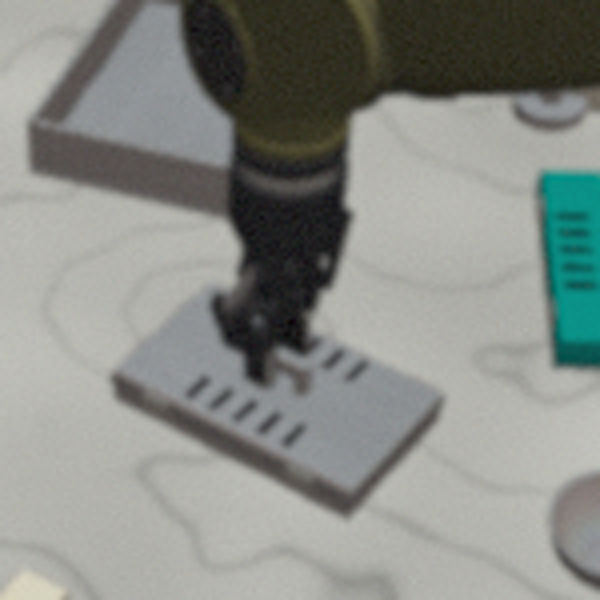

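Emit:
send_rows --moves '[[[-0.5,1,-3,0,0,0,30],[0,0,-2,0,0,0,25],[0,0,0,0,0,0,18],[0,0,0,0,0,0,5],[0,0,0,0,0,0,5],[0,0,0,0,0,0,5],[0,0,0,0,0,0,5]]]' --newtons 80

```text
t: 14.05
eef_pos: [0.529, -0.319, 0.034]
tool_rot: [1.888, -2.51, 0.001]
ft_force: [-1.9, 0.3, 2.2]
gripper_width: 0.0082
```

Emit:
send_rows --moves '[[[0,0,2,0,0,0,5],[0,0,5,0,0,0,5],[0,0,10,0,0,0,5],[0,0,10,0,0,0,5],[0,0,5,0,0,0,5],[0,0,0,0,0,0,5]]]'

```text
t: 14.65
eef_pos: [0.53, -0.3196, 0.0678]
tool_rot: [-1.888, 2.511, -0.006]
ft_force: [-0.1, 0.1, -5.4]
gripper_width: 0.0082
```

Run:
```python
from h import *
snap("wrist","w11"); s=r.get_state(); R=cv2.Rodrigues(s["tool_rot"])[0];print(R.round(3),s["ft_torque"].round(2))
snap("side","s11"); crop("s11",270,90,150,150,4,"c22")
```

```text
14.7 [ 0.5295 -0.3193  0.0669] [-1.888   2.511  -0.0039] 0.0081 [ 0.4 -0.4 -5.1]
[[-0.278 -0.961  0.002]
 [-0.961  0.278 -0.002]
 [ 0.001 -0.002 -1.   ]] [0.01 0.03 0.01]
14.75 [ 0.5291 -0.319   0.0662] [ 1.8878e+00 -2.5107e+00  1.9000e-03] 0.0085 [-0.5 -0.2 -5.6]
```

View pics/w11.png

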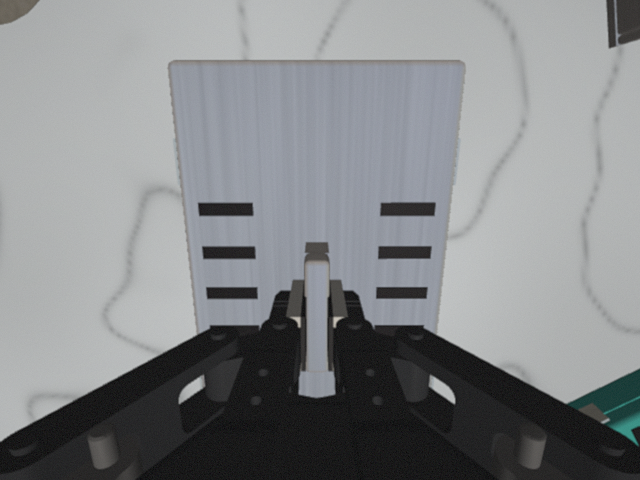

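View pics/c22.png

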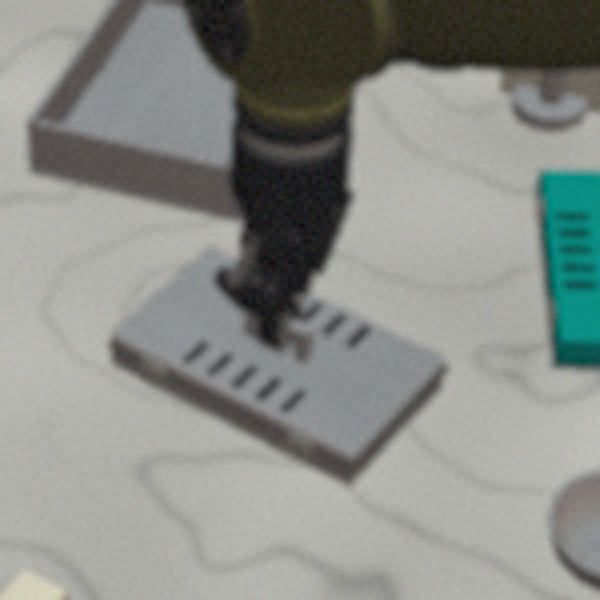

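Run:
```python
from h import *
crop("w11",160,50,320,290,2.4,"c23")
m=mod("w11")
u=np.array([(226,209.3),(408,209.3),(229.3,253),(404.7,253),(232,293),(402,293)])
P=np.array([[x,y,0] for x in(.04,.02,0) for y in(.04,-.04)])
R=cv2.Rodrigues(np.array([-1.888,2.511,-.0039]))[0]
for z in(None,.063):
    x,e,f=fit(m,u,P,[.529,-.319,-.277]+([.06] if z is None else []),z=z);print("up",x.round(4),round(e,2))
print("tool yaw",np.arctan2(R[1,0],R[0,0])+np.pi/2)
```

```text
up [ 0.5309 -0.3182 -0.2812  0.0631] 0.16
up [ 0.5309 -0.3182 -0.2812] 0.17
tool yaw -0.2813764455154657
```

View pics/c23.png

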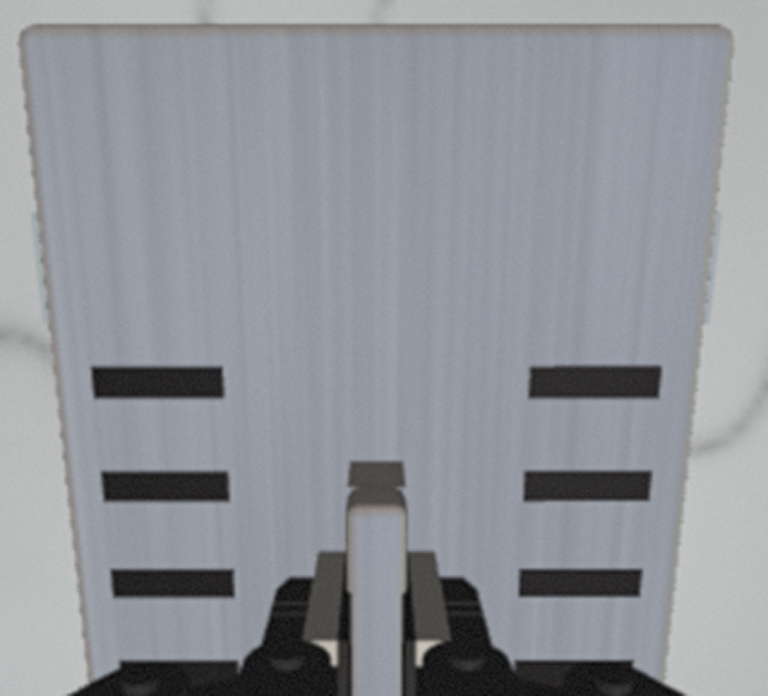

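Emit:
send_rows --moves '[[[0,0,20,0,0,0,5],[0,5,35,0,0,0,5],[1,25,35,0,0,0.01,5],[1,40,14,0,0,0.01,5],[1,45,0,0,0,0.01,5],[1,45,0,0,0,0.01,5],[1,45,0,0,0,0.01,5],[1,45,0,0,0,0.01,5],[1,40,0,0,0,0.005,5],[1,25,0,0,0,0,5]]]'

```text
t: 15.75
eef_pos: [0.5361, -0.0011, 0.1692]
tool_rot: [1.971, -2.446, -0.001]
ft_force: [0.2, -0.5, -5.9]
gripper_width: 0.0082
```

Emit:
send_rows --moves '[[[1,9,0,0,0,0,5],[0,2,0,0,0,0,5],[0,0,0,0,0,0,5],[0,0,0,0,0,0,5],[0,0,0,0,0,0,5]]]'

```text
t: 16.25
eef_pos: [0.538, 0.006, 0.1698]
tool_rot: [1.966, -2.449, 0.001]
ft_force: [0.8, 0.1, -5.6]
gripper_width: 0.0082
```

Run:
```python
from h import *
snap("wrist","w12"); s=r.get_state(); R=cv2.Rodrigues(s["tool_rot"])[0];print(R.round(3),"yaw",np.arctan2(R[1,0],R[0,0])+np.pi/2)
```

```text
16.3 [0.5381 0.0061 0.1698] [ 1.9664e+00 -2.4492e+00  1.4000e-03] 0.0085 [ 0.1  0.3 -5.1]
[[-0.216 -0.976  0.   ]
 [-0.976  0.216 -0.001]
 [ 0.001 -0.    -1.   ]] yaw -0.21780322837640131
```

View pics/w12.png

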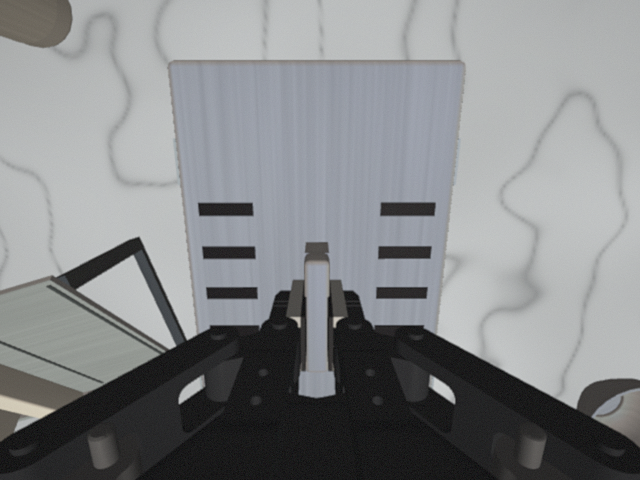

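Emit:
send_rows --moves '[[[0,1,-10,0,0,0,5],[0,0,-20,0,0,0,5],[0,0,-20,0,0,0,5],[0,0,-9,0,0,0,5],[0,0,-3,0,0,0,5],[0,0,0,0,0,0,5],[0,0,0,0,0,0,5]]]'

```text
t: 17.0
eef_pos: [0.5389, 0.008, 0.109]
tool_rot: [-1.968, 2.448, -0.003]
ft_force: [-0.4, 0.1, -4.8]
gripper_width: 0.0082
```

Run:
```python
from h import *
snap("side","s13"); snap("scene","sc13"); s=r.get_state(); R=cv2.Rodrigues(s["tool_rot"])[0];print(R.round(3))
crop("s13",220,190,150,140,4.2,"c24");crop("sc13",285,190,120,110,5.4,"c25")
```

```text
17.05 [0.539  0.008  0.1092] [-1.9678  2.4474 -0.0038] 0.0085 [-0.1  0.3 -4.3]
17.1 [0.5389 0.008  0.1092] [-1.9679  2.4474 -0.0038] 0.0086 [-0.2  0.1 -4.2]
[[-0.215 -0.977  0.002]
 [-0.977  0.215 -0.001]
 [ 0.001 -0.003 -1.   ]]
```

View pics/c24.png

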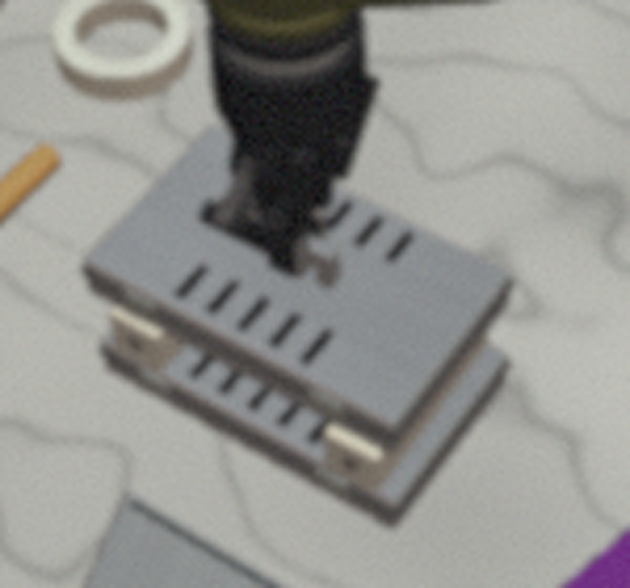

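View pics/c25.png

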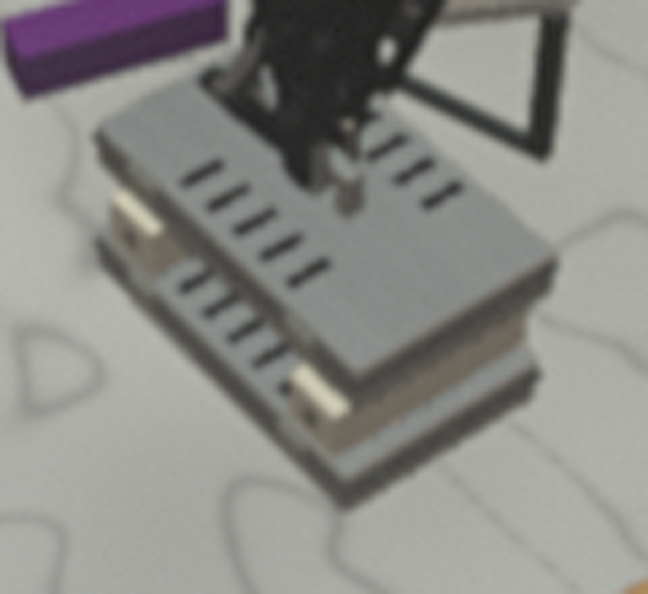

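Run:
```python
from h import *
from scipy.spatial.transform import Rotation as Ro
for n,o,k,up,lo in(("s13",(220,190),4.2,[(512,284),(396,427),(83,266)],[(510,362),(395,508),(103,347)]),
                ("sc13",(285,190),5.4,[(97,134),(358,372),(557,258)],[(97,238),(345,483),(540,368)])):
    m=mod(n)
    for zt in (.105,.106):
        A=np.array([onz(m,full(o,k,a),zt) for a in up]);B=np.array([onz(m,full(o,k,a),.03) for a in lo])
        print(n,zt,"diff mm",((A-B)[:,:2]*1e3).round(1).tolist(),"mean",((A-B)[:,:2]*1e3).mean(0).round(1))
    lowP=Ro.from_euler('z',-.216).apply([[-.1,-.06,0],[-.1,.06,0],[.1,.06,0],[.1,-.06,0]])+[.5388,.0084,.03]
    upP=lowP+[.0005,.0005,.0755]
    f=lambda P:((proj(m,P)-o+.5)*k-.5).round(0).tolist()
    print("pred low",f(lowP),"up",f(upP))
```

```text
s13 0.105 diff mm [[1.3, 4.1], [0.0, -0.7], [1.8, 2.5]] mean [1.  1.9]
s13 0.106 diff mm [[1.1, 4.8], [-0.2, -0.1], [1.3, 3.2]] mean [0.7 2.6]
pred low [[508.0, 354.0], [393.0, 508.0], [95.0, 344.0], [220.0, 208.0]] up [[513.0, 271.0], [392.0, 428.0], [78.0, 260.0], [210.0, 122.0]]
sc13 0.105 diff mm [[2.7, 0.1], [0.1, 5.0], [-0.3, 3.1]] mean [0.8 2.7]
sc13 0.106 diff mm [[3.4, -0.6], [0.6, 4.3], [0.1, 2.3]] mean [1.4 2. ]
pred low [[98.0, 222.0], [286.0, 118.0], [546.0, 352.0], [352.0, 472.0]] up [[95.0, 115.0], [290.0, 11.0], [561.0, 245.0], [360.0, 366.0]]
```

Emit:
send_rows --moves '[[[-0.8,-2,-1,0,0,0,5],[0,0,-2.5,0,0,0,5],[0,0,-2.5,0,0,0,5],[0,0,-1.5,0,0,0,5],[0,0,0,0,0,0,5],[0,0,0,0,0,0,5]]]'

```text
t: 17.7
eef_pos: [0.5372, 0.0061, 0.1003]
tool_rot: [1.968, -2.448, 0.001]
ft_force: [-0.3, 0.4, -5.4]
gripper_width: 0.0082
```

Emit:
send_rows --moves '[[[0,0,-1,0,0,0,5],[0,0,-0.5,0,0,0,5],[0,0,0,0,0,0,5]]]'

```text
t: 18.0
eef_pos: [0.5372, 0.0061, 0.0988]
tool_rot: [1.968, -2.448, 0.001]
ft_force: [-0.9, 0.5, -5.2]
gripper_width: 0.0084
```

Emit:
send_rows --moves '[[[0,0,-0.7,0,0,0,5],[0,0,0,0,0,0,5],[0,0,0,0,0,0,5]]]'

```text
t: 18.3
eef_pos: [0.5372, 0.0061, 0.0982]
tool_rot: [1.968, -2.448, 0.001]
ft_force: [-0.3, -0.3, -5.8]
gripper_width: 0.0081
```

Emit:
send_rows --moves '[[[0,0,-0.7,0,0,0,5],[0,0,0,0,0,0,5],[0,0,0,0,0,0,5]]]'

```text
t: 18.6
eef_pos: [0.5374, 0.0061, 0.098]
tool_rot: [1.968, -2.448, 0.001]
ft_force: [-2.4, -0.8, -0.4]
gripper_width: 0.0081
```

Emit:
send_rows --moves '[[[0,0,-0.7,0,0,0,5],[0,0,0,0,0,0,5],[0,0,0,0,0,0,5]]]'

```text
t: 18.9
eef_pos: [0.5374, 0.0061, 0.098]
tool_rot: [1.968, -2.448, 0.001]
ft_force: [-5.6, 0.5, 4.5]
gripper_width: 0.008
```

Run:
```python
from h import *
snap("side","s14"); snap("scene","sc14"); print(r.get_state()["ft_torque"].round(2))
crop("s14",220,190,150,140,4.2,"c26");crop("sc14",285,190,120,110,5.4,"c27")
```

```text
18.95 [0.5374 0.006  0.098 ] [ 1.9683e+00 -2.4478e+00  1.4000e-03] 0.0081 [-4.3  0.   4.3]
19.0 [0.5374 0.0061 0.098 ] [ 1.9683e+00 -2.4478e+00  1.3000e-03] 0.0083 [-5.7 -0.2  4.4]
[0.04 0.91 0.04]
```

View pics/c26.png

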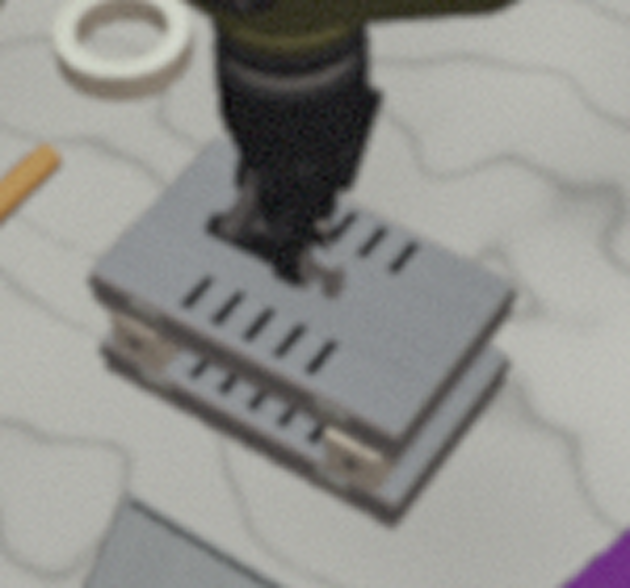

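View pics/c27.png

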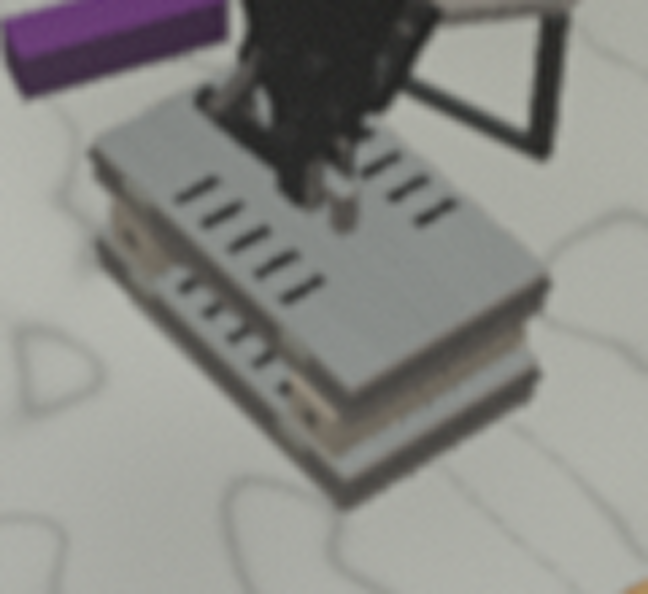

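Run:
```python
from h import *
for n,o,k,up,lo in(("s14",(220,190),4.2,[(516,293),(397,443),(90,278)],[(510,362),(395,508),(103,347)]),
                ("sc14",(285,190),5.4,[(91,150),(353,393),(551,279)],[(97,238),(345,483),(540,368)])):
    m=mod(n)
    A=np.array([onz(m,full(o,k,a),.094) for a in up]);B=np.array([onz(m,full(o,k,a),.03) for a in lo])
    print(n,"diff mm",((A-B)[:,:2]*1e3).round(1).tolist(),"mean",((A-B)[:,:2]*1e3).mean(0).round(1))
```

```text
s14 diff mm [[-0.5, 0.7], [-1.3, 1.2], [-0.3, 1.1]] mean [-0.7  1. ]
sc14 diff mm [[0.2, -1.9], [0.6, 1.5], [0.1, -0.5]] mean [ 0.3 -0.3]
```

Within about 1 mm in both views. Ease off, release and retreat.

Emit:
send_rows --moves '[[[0,0,0.7,0,0,0,5],[0,0,0,0,0,0,9],[0,0,0,0,0,0,14],[0,0,0,0,0,0,20],[0,0,0,0,0,0,26],[0,0,0,0,0,0,30],[0,0,0,0,0,0,30]]]'

```text
t: 19.7
eef_pos: [0.5374, 0.006, 0.0976]
tool_rot: [1.968, -2.448, 0.002]
ft_force: [0.7, 0.8, 0.5]
gripper_width: 0.0301
```

Emit:
send_rows --moves '[[[0,0,5,0,0,0,30],[0,0,15,0,0,0,30],[0,0,30,0,0,0,30],[0,0,45,0,0,0,30],[0,0,45,0,0,0,30],[-20,0,30,0,0,0,30],[-40,0,20,0,0,0,40],[-30,0,10,0,0,0,40],[0,0,0,0,0,0,40],[0,0,0,0,0,0,40]]]'

```text
t: 20.7
eef_pos: [0.4473, 0.0061, 0.2993]
tool_rot: [-1.967, 2.447, -0.005]
ft_force: [-0.0, -0.3, -0.2]
gripper_width: 0.0402
```

Run:
```python
from h import *
snap("wrist","w15");snap("side","s15"); snap("scene","sc15")
crop("s15",220,190,150,140,4.2,"c28");crop("sc15",285,190,120,110,5.4,"c29")
```

```text
20.75 [0.4474 0.0061 0.2983] [-1.9682  2.4478 -0.0031] 0.0399 [ 0.3  0.2 -0.4]
20.8 [0.4475 0.0061 0.2976] [ 1.9683e+00 -2.4480e+00  1.4000e-03] 0.0401 [ 0.3 -0.1  0.1]
20.85 [0.4475 0.0061 0.2971] [ 1.9679e+00 -2.4474e+00  2.0000e-04] 0.0399 [-0.2  0.5 -0.2]
```

View pics/w15.png

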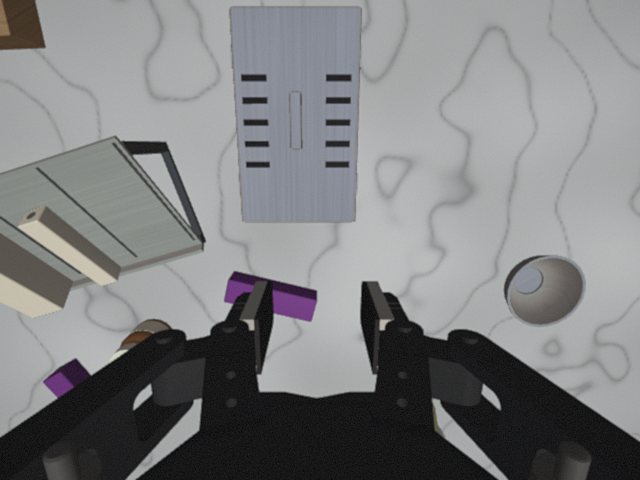

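View pics/c28.png

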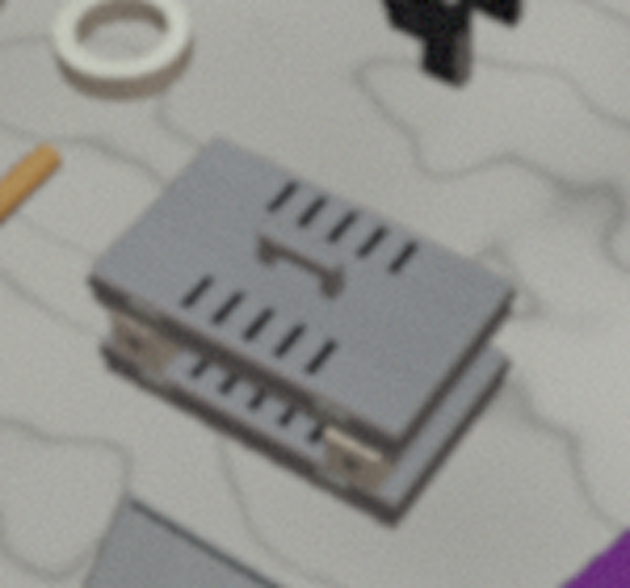

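View pics/sc15.png

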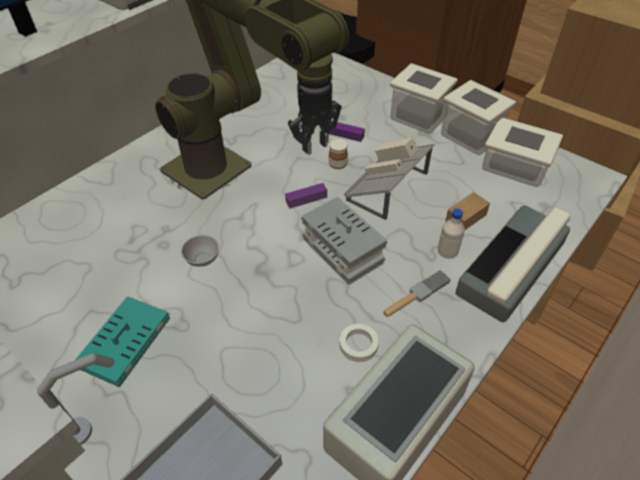

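The stack is square and level, both bars are in place, and the other things stand where they were. I'm handing it in.

Run:
```python
from plant import r
print(r.finish_job())
```

```text
the job is handed in; nothing more can be done
None
```

The two cassettes are stacked with the air gap and the job is handed in at about 21 s of the 51 s allowed.

- **Bar:** I took the 34 mm bar, which lay in the drainer place nearest the lower cassette. The jaws closed on it at 33.8 mm. I laid it across the free end; before release the wrist camera put it 71.0 mm from the cassette's centre. The first bar measured 71.1 mm the same way, against 72 mm nominal. It was parallel to the first to within the measurement and within about 1 mm in y.
- **Upper cassette:** I picked the grey one by its rib and lowered it in steps of about 0.7 mm until it touched. It pressed with about 10 N, and I let go only after easing off.
- **Last checks:** with the cassette down but still gripped, its mean offset from the lower one was (-0.7, 1.0) mm in the side view and (0.3, -0.3) mm in the scene view. The pictures after release showed it level on both bars, and the arm clear. The first bar and the bystanders showed no visible change.
- **Disagreements:**
  - The scene and side cameras differed by up to about 14 mm in absolute position, so I relied on the wrist camera and on comparisons within one picture.
  - Estimates of where the gripper held the bar along its length differed by about 2 mm.

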